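# Crate the sample bottles from the drying rack

### The arm

A 6-joint arm with a two-finger parallel gripper is mounted at the origin on the work surface. World frame = base frame: x ahead of the robot, y to its left, z up, the work surface at z = 0. Lengths are in mm, angles in degrees, forces in N, time in s.
With the tool pointing down it reaches from about 350 to 850 mm from the base axis. Payload 8.1 kg.
Tool frame: the origin (TCP) lies midway between the tips of the shut fingers; the grasp point (between the pads) lies hold_point_z behind it (hold_point_z is the distance from the TCP to the grasp point, in mm); z points along the fingers, x is the direction in which the jaws open and shut, and the axes are right-handed (so a half turn about z gives the same grasp; the last joint's range is limited). The gripper opens to 85 mm and grips with 20 to 120 N. Pads are 22 mm wide; open, the fingers measure 114 mm over their backs; the gripper's body (76 mm by 85 mm) begins 54 mm behind the grasp point. The pads swing forward as they close: fully open they stand 13 mm farther back than shut.
Start: joints at [-68.892, 7.471, 85.268, -0, 87.261, -4.893], TCP at [263.05, -539.268, 210.892] pointing down, gripper open.
Joint ranges: [-169.43, 169.43], [-51.17, 129.36], [1.28, 143.12], [-76.62, 256.62], [0, 156.53], [-152.29, 152.29]. Speed limits (degrees/s): [136.94, 136.94, 159.86, 180, 180, 180].

### API

Orientations are given as [roll, pitch, yaw] about the fixed x, y, z axes, in that order (R = Rz(yaw) Ry(pitch) Rx(roll)).
In Python, from bench import * gives the robot as it stands.
- The arm moves only by the shell command python3 -m pendant 'ROWS' [OPENING] [FORCE]. ROWS is JSON, a list that holds one entry, the list of rows, each a list of 4 numbers: the shift along the tool's x, y, z normalised to -1 to 1, where 1 is 0.02 m, then the turn about the tool's z normalised to -1 to 1, where 1 is 0.08 rad. A call has exactly 10 rows; each row shifts and turns the pose as measured when the row begins, along the tool's axes as they then stand; what a row does not reach is not made up. A row lasts 1/12 s, in which the tool goes at most 41.7 mm and 7.16 degrees, less where a joint would pass 70% of its speed; a pose out of reach is approached as far as the arm can. A call with a number of a shift or a turn outside -1 to 1 is refused whole. A call with a gripper value outside its range is refused whole. OPENING is the gripper's target within -1 to 1 (fully open at 1, half-way at 0, shut at -1), set as the call begins (- or left out, the last holds). The fingers move at their own pace and stop on an object; FORCE is the grip in N (left out, the last holds). Time passes only in rows, so rows that do not move let the fingers close, or fill a call up. It gives the time, the measured TCP pose, the force and the opening at its end, in the units of the state.
- sense(): the state, without advancing time (a new reading comes with each control period).
- snapshot(name): name is "side" or "top"; returns the picture (400x640x3 uint8, red, green, blue); there is no depth.
- calibration(name): a dict with "mtx" (3x3 intrinsics, pixels), "world_to_cam" (4x4, takes a point from world to camera coordinates). Camera axes: x right, y down, z forward; pixel columns grow to the right and rows downward; lengths in mm; the calibration is good to about 2 mm. A picture is of the moment at which its call begins. calibration takes no time and is no camera call.
- hand_in(): hands the job in, once; it reports no verdict.
The state is a dict: "time": time; "joint_pos": joint angles; "qd": joint speeds; "joint_efforts": joint torques, N m; "tool_pos": TCP position; "tcp_rot": TCP orientation; "ft_force": force on the tool from outside, world axes, zero at the start; "wrist_torque": the same for the moment, N m; "finger_gap": finger opening in mm.
Only numpy, scipy, OpenCV 4.12 (cv2) and the standard library are available. Lean on these libraries where they do the work, as an engineer would, in place of code of your own. Each camera call takes 0.05 s, during which the arm holds its last target.

### The job

Take the three tall sample bottles that lean in the sloping drying rack and stand each one upright in an empty cell of its own in the divided crate, leaving the short jar in its cell. The padding in the cells differs in thickness and cannot be judged beforehand, so lower each glass bottle until you feel it rest on the padding, and only then let go: do not drop it, even a centimetre, or press it down hard. Leave the spray can and the beaker where they are.

Things in the scene. Friction and masses are not known exactly. Their poses are not given: they have to be found in the camera images.
- bottle0: tall clear-glass sample bottle with a paper label low down and a white screw cap; body 40 mm diameter from 0 to 92 mm, short shoulder, cap 37 mm diameter from 100 to 120 mm, overall height 120 mm, 140 to 280 g. Origin: centre of its underside; its z axis runs up through the cap. At the start it leans in the rack, cap towards the robot, 35 degrees from vertical, in the rack's -y place.
- bottle1: tall clear-glass sample bottle with a paper label low down and a white screw cap; body 40 mm diameter from 0 to 92 mm, short shoulder, cap 37 mm diameter from 100 to 120 mm, overall height 120 mm, 140 to 280 g. Origin: centre of its underside; its z axis runs up through the cap. At the start it leans in the rack, cap towards the robot, 35 degrees from vertical, in the rack's middle place.
- bottle2: tall clear-glass sample bottle with a paper label low down and a white screw cap; body 40 mm diameter from 0 to 92 mm, short shoulder, cap 37 mm diameter from 100 to 120 mm, overall height 120 mm, 140 to 280 g. Origin: centre of its underside; its z axis runs up through the cap. At the start it leans in the rack, cap towards the robot, 35 degrees from vertical, in the rack's +y place.
- rack: fixed aluminium drying rack, foot 150 x 262 mm; origin: centre of the foot's underside; +x away from the robot, y along the row. Bottle places at y = -84, 0, +84 mm: underside centre at x +35, z +50 mm, axis leaning 35 degrees to -x. Its sloping back and side fences (25 mm from the axis) enclose only the lowest 52 mm of a bottle, which is free above; lift 60 mm along its axis to clear.
- crate: fixed square grey plastic crate, 130 x 130 x 58 mm high, open on top, any yaw; walls, cross divider and bottom 6 mm; four cells 56 mm wide, centres at +-31 mm in x and y. Origin: centre of its underside. The jar's cell is +x +y; the other three hold only a soft grey foam pad each (gives up to 5 mm), its top anywhere from 4 to 28 mm above the bottom board, different in each cell and not measured.
- cell0 (a point): point at the centre of the crate's bottom board in the empty cell at the crate's -x -y; z up, x and y along the crate's walls; 6 mm above the table
- cell1 (a point): point at the centre of the crate's bottom board in the empty cell at +x -y; z up, x and y along the crate's walls; 6 mm above the table
- cell2 (a point): point at the centre of the crate's bottom board in the empty cell at -x +y; z up, x and y along the crate's walls; 6 mm above the table
- jar_cell (a point): point at the centre of the crate's bottom board in the cell at +x +y, where the short jar stands directly on the board; z up, x and y along the crate's walls; 6 mm above the table
- jar: short glass jar with a white cap, 44 mm diameter, 66 mm high, standing in its cell of the crate; origin: centre of its underside. To stay there.
- spray_can: bystander: metal spray can, 62 mm diameter, 186 mm high, beyond the work; origin: centre of its underside.
- beaker: bystander: glass beaker, 68 mm diameter, 85 mm high; origin: centre of its underside.

How it is judged:
By the outcome, as a careful person would: the job done as asked, in the order asked, and still so for the second after the job is handed in, with the robot touching nothing.
It also fails if it takes over 72 s, if anything falls off the work surface, if the arm or the gripper's body presses on something with over 40 N, if the wrist force passes 120 N, or if a joint passes its speed limit or range.

## Working session

There is one attempt and no reset: what is moved stays moved. The work goes in short steps, Python scripts to look and compute and a shell command to move; the robot and the scene stay as the last step left them, time stands still between calls to the robot, and variables do not carry over. Pictures are saved under pics/ and viewed, and the job is handed in when it is done.

```bash
mkdir -p pics; ls; python3 - <<'E'
from bench import *
import cv2
s=sense();print(s)
try: print(hold_point_z)
except Exception as e: print(e)
for n in("side","top"):
    cv2.imwrite(f"pics/{n}0.png",cv2.resize(snapshot(n)[:,:,::-1],None,fx=1.25,fy=1.25)); c=calibration(n); print(n,c["mtx"],c["world_to_cam"])
import bench;print([k for k in dir(bench) if k[0]!='_'])
E
```

```text
pics
{'time': 0.0, 'joint_pos': array([-6.88914313e+01,  7.51530081e+00,  8.53303247e+01, -1.20024372e-04,
        8.72595113e+01, -4.89037692e+00]), 'qd': array([-0.00476283, -0.07603657, -0.00704415, -0.07241097,  0.07789698,
       -0.03014247]), 'joint_efforts': array([ 2.33198756e-03, -5.69398856e+01, -5.00548875e+01,  1.21062055e-05,
        1.49312324e-02, -2.32357860e-05]), 'tool_pos': array([ 262.84706077, -538.71473183,  209.83241694]), 'tcp_rot': array([-1.79991157e+02,  1.04764302e-01, -6.40010404e+01]), 'ft_force': array([-0.30786733, -0.15913241, -0.81723639]), 'wrist_torque': array([0.01847574, 0.0023231 , 0.03672208]), 'finger_gap': 85.40618909131643}
18.700000000000003
side [[364.77370344   0.         318.92160663]
 [  0.         364.77370344 200.73690276]
 [  0.           0.           1.        ]] [[-9.63738994e-01 -2.66273047e-01 -1.74876040e-02  5.79412290e+02]
 [-1.89397132e-01  7.28718260e-01 -6.58102138e-01  1.75989155e+02]
 [ 1.87978398e-01 -6.30926590e-01 -7.52725554e-01  7.26961016e+02]
 [ 0.00000000e+00  0.00000000e+00  0.00000000e+00  1.00000000e+00]]
top [[411.54153204   0.         324.1608314 ]
 [  0.         411.54153204 194.03964771]
 [  0.           0.           1.        ]] [[ 7.39845031e-03 -9.99738287e-01  2.16476264e-02 -9.76810692e+00]
 [-9.93450509e-01 -9.81694521e-03 -1.13840738e-01  6.15137723e+02]
 [ 1.14023458e-01 -2.06636005e-02 -9.93263141e-01  8.22019353e+02]
 [ 0.00000000e+00  0.00000000e+00  0.00000000e+00  1.00000000e+00]]
['PlanningError', 'calibration', 'hand_in', 'hold_point_z', 'sense', 'snapshot']
```

View pics/side0.png

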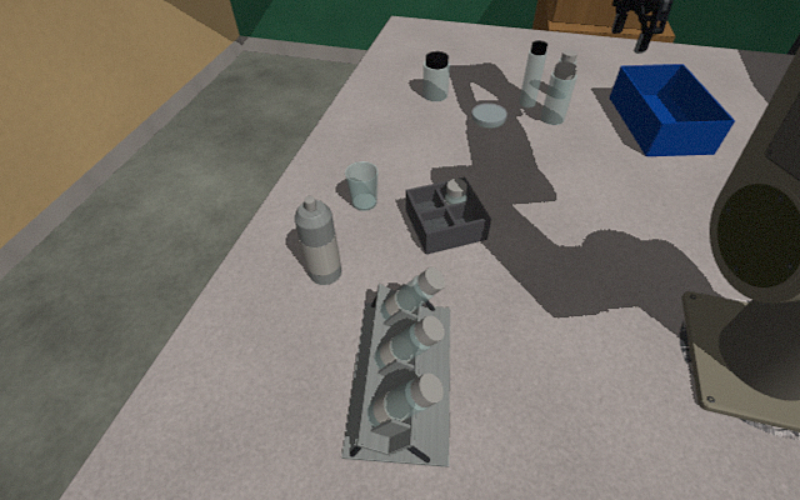

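View pics/top0.png

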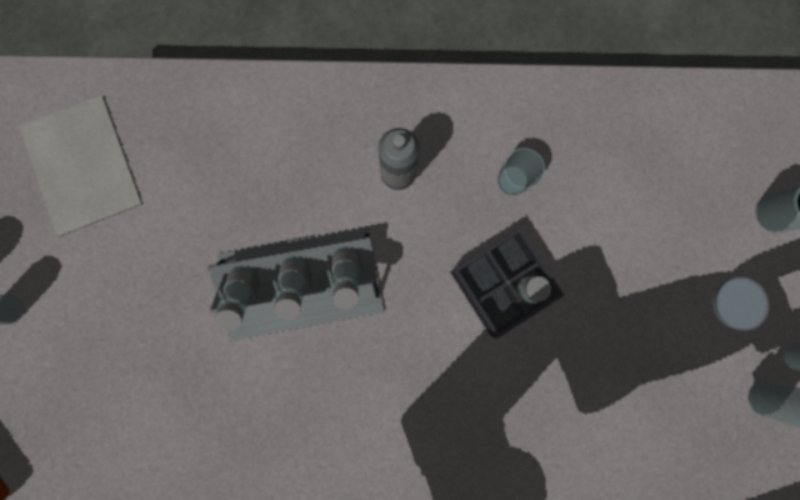

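```bash
cat > h.py <<'E'
import numpy as np,cv2
from bench import *
def ray(n,u,v):
    c=calibration(n);T=c["world_to_cam"];d=T[:3,:3].T@np.linalg.solve(c["mtx"],[u,v,1.]);return -T[:3,:3].T@T[:3,3],d
def onz(n,u,v,z):
    o,d=ray(n,u,v);return o+d*(z-o[2])/d[2]
def proj(n,p):
    c=calibration(n);T=c["world_to_cam"];q=c["mtx"]@(T[:3,:3]@np.array(p,float)+T[:3,3]);return q[:2]/q[2]
def tri(a,b): # a,b=(name,u,v): least-squares meet and miss distance
    o1,d1=ray(*a);o2,d2=ray(*b);d1=d1/np.linalg.norm(d1);d2=d2/np.linalg.norm(d2)
    t=np.linalg.lstsq(np.c_[d1,-d2],o2-o1,rcond=None)[0];p,q=o1+t[0]*d1,o2+t[1]*d2
    return (p+q)/2,np.linalg.norm(p-q)
def crop(n,u0,v0,u1,v1,f,name,marks=()):
    im=snapshot(n)[:,:,::-1].copy() if isinstance(n,str) else n
    c=cv2.resize(im[v0:v1,u0:u1],None,fx=f,fy=f,interpolation=cv2.INTER_CUBIC)
    c=cv2.convertScaleAbs(c,alpha=1.5)
    for x in range((u0+9)//10*10,u1,10): cv2.putText(c,str(x),((x-u0)*f,8),0,.3,(0,255,255)); cv2.line(c,((x-u0)*f,0),((x-u0)*f,4),(0,255,255))
    for y in range((v0+9)//10*10,v1,10): cv2.putText(c,str(y),(0,(y-v0)*f+3),0,.3,(0,255,255))
    for m in marks: cv2.circle(c,(int((m[0]+.5-u0)*f),int((m[1]+.5-v0)*f)),2,(0,0,255),-1)
    cv2.imwrite("pics/"+name,c)
E
python3 - <<'E'
from h import *
crop("top",160,165,320,275,5,"t1.png");crop("top",355,165,460,275,5,"t2.png")
crop("side",270,210,370,375,3,"s1.png");crop("side",315,135,400,205,8,"s2.png")
E
```

```text
(no output)
```

View pics/t1.png

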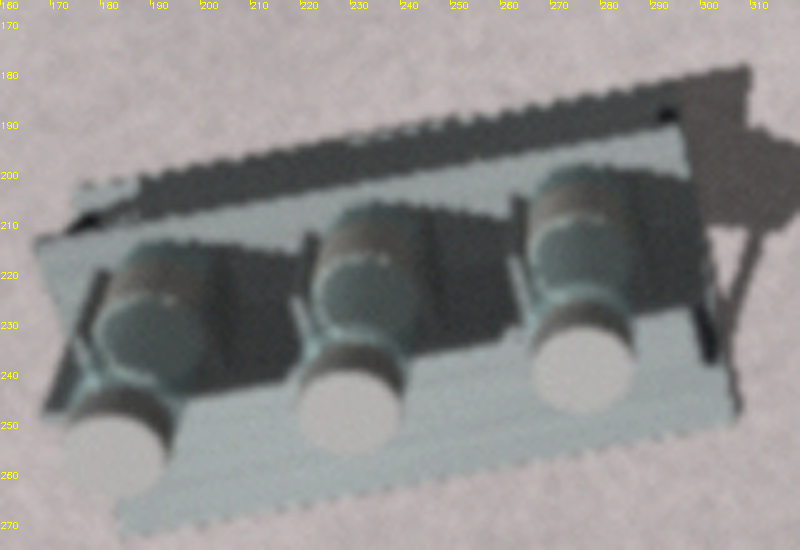

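View pics/t2.png

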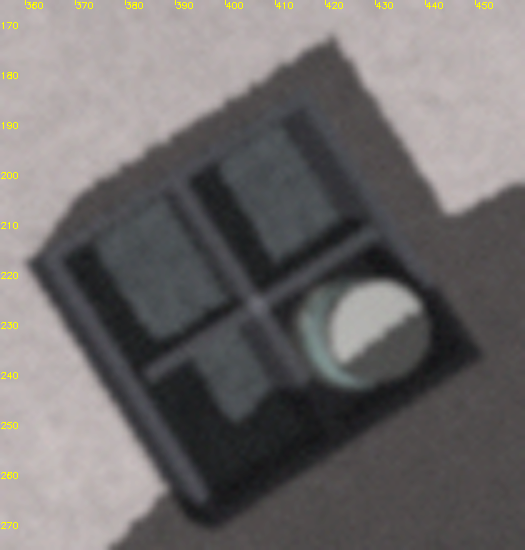

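View pics/s1.png

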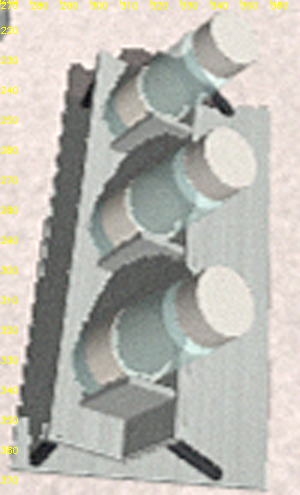

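View pics/s2.png

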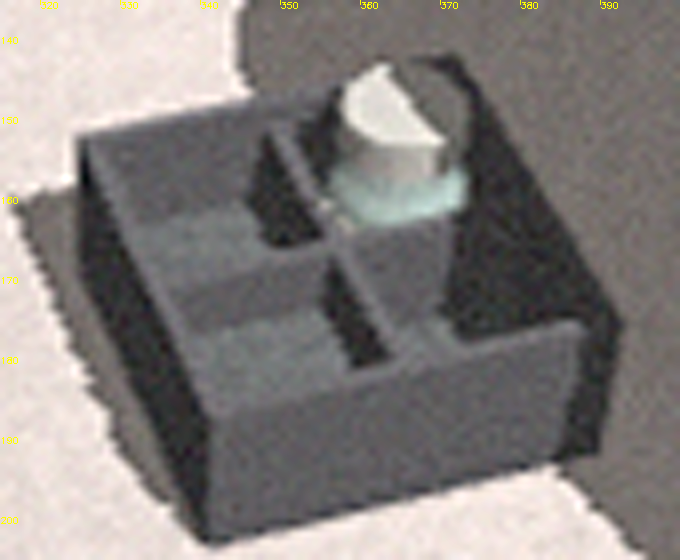

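```bash
python3 - <<'E'
from h import *
im={n:snapshot(n) for n in("top","side")}
def blobs(n,box,th,mina):
    u0,v0,u1,v1=box;g=im[n][v0:v1,u0:u1];c=g.astype(int)
    for t in th:
        m=((c.min(2)>t)).astype(np.uint8)
        k,l,st,ce=cv2.connectedComponentsWithStats(m)
        for i in range(1,k):
            if st[i,4]>mina: print(n,t,st[i],ce[i]+[u0,v0])
print(im["top"][247,230],im["top"][232,225],im["top"][262,250],im["side"][311,345],im["side"][320,355], im["side"][311,325])
blobs("top",(160,165,320,275),(120,125,130),60)
blobs("side",(270,210,360,375),(185,195,205),60)
E
```

```text
[119 118 118] [75 87 87] [127 120 121] [153 150 142] [132 137 133] [106 114 114]
top 120 [132   1  28  18 145] [309.60689655 173.91724138]
top 120 [112   4  12  13  71] [276.61971831 175.33802817]
```

```bash
python3 - <<'E'
from h import *
res={}
for n,seeds in (("top",[(183,256),(230,247),(277,239)]),("side",[(345,311),(347,262),(348,223)])):
    im=cv2.medianBlur(snapshot(n),3); 
    for k,s in zip((2,1,0),seeds[::1] if n=="top" else [seeds[2],seeds[1],seeds[0]][::1]):
        pass
    order={"top":(2,1,0),"side":(0,1,2)}
    for b,s in zip((2,1,0),seeds if n=="top" else seeds[::-1]):
        pass
    # side: image lower = -y? decide by projecting top hits
    for s in seeds:
        ff=im.copy();m=np.zeros((402,642),np.uint8)
        d=(6,6,6)
        cv2.floodFill(ff,m,s,(0,0,0),d,d,4|cv2.FLOODFILL_MASK_ONLY|cv2.FLOODFILL_FIXED_RANGE|(255<<8))
        mm=m[1:-1,1:-1];mm=cv2.morphologyEx(mm,cv2.MORPH_OPEN,np.ones((5,5),np.uint8))
        cs=max(cv2.findContours(mm,0,1)[0],key=cv2.contourArea);h=cv2.convexHull(cs)
        e=cv2.fitEllipse(h);print(n,s,"ell",np.round(e[0],1),np.round(e[1],1),round(e[2]))
        res.setdefault(n,[]).append(e[0])
for i in range(3):
    for j in range(3):
        p,d=tri(("top",*res["top"][i]),("side",*res["side"][j]))
        if d<25: print(i,j,p.round(1),round(d,1))
E
```

```text
top (183, 256) ell [256.2 194.5] [409.7 797.9] 83
top (230, 247) ell [229.  247.9] [15.3 19.8] 93
top (277, 239) ell [276. 239.] [15.3 19. ] 88
side (345, 311) ell [344.9 309.9] [16.5 23.8] 157
side (347, 262) ell [346.5 262.2] [13.7 20.8] 151
side (348, 223) ell [371.1 252.5] [118.1 297.2] 140
1 0 [500.1 190.9  25.4] 4.7
1 1 [505.  165.4 150.3] 0.8
2 0 [ 515.8  110.8 -151.9] 12.6
2 1 [519.   93.7  32.4] 4.6
```

```bash
python3 - <<'E'
from h import *
z=149
P=[onz("top",*p,z) for p in ((182.7,256.2),(229.5,247.7),(276.3,239))]
print(np.round(P,1)); d=P[0]-P[2]; print(np.linalg.norm(d), np.degrees(np.arctan2(-d[0],d[1])))
for i,s in enumerate([(348.3,222.7),(346.5,262.2),(344.9,310)]):
    for j,t in enumerate(((182.7,256.2),(229.5,247.7),(276.3,239))):
        p,e=tri(("top",*t),("side",*s)); 
        if e<6 and 100<p[2]<200: print(i,j,p.round(1),e.round(1))
# crate top corners, top view crop px ->/5+(355,165)
for z in (58,):
  C=[onz("top",x/5+355-.4,y/5+165-.4,z) for x,y in ((28,262),(308,93),(482,352),(205,528))]
  print(np.round(C,1),np.mean(C,0))
  print([np.linalg.norm(C[i]-C[(i+1)%4]).round(1) for i in range(4)],[np.degrees(np.arctan2(*(C[(i+1)%4]-C[i])[1::-1])).round(1) for i in range(4)])
# side corners
S=[(x/8+315-.4,y/8+135-.4) for x,y in ((78,138),(210,418),(620,328),(455,55))]
D=[onz("side",*s,58) for s in S];print(np.round(D,1),np.mean(D,0))
print([np.linalg.norm(D[i]-D[(i+1)%4]).round(1) for i in range(4)],[np.degrees(np.arctan2(*(D[(i+1)%4]-D[i])[1::-1])).round(1) for i in range(4)])
x=np.mean(C,0)
print(tri(("top",*proj("top",C[0])),("side",*S[1])),tri(("top",*proj("top",C[1])),("side",*S[0])))
# jar cap top z~72
p=onz("top",(375/5+355-.5),(320/5+165-.5),72);print("jar",p)
E
```

```text
[[489.5 246.3 149. ]
 [504.9 164.7 149. ]
 [520.8  82.4 149. ]]
166.8078747796661 10.830380153524235
0 2 [520.7  82.5 148.4] 0.3
1 1 [505.2 164.7 149.3] 0.6
2 0 [489.6 246.5 148.3] 0.2
[[ 566.7  -77.1   58. ]
 [ 636.7 -191.9   58. ]
 [ 531.9 -260.6   58. ]
 [ 461.2 -147.5   58. ]] [ 549.14247384 -169.27365914   58.        ]
[np.float64(134.5), np.float64(125.3), np.float64(133.4), np.float64(126.8)] [np.float64(-58.6), np.float64(-146.8), np.float64(122.0), np.float64(33.7)]
[[ 639.2 -193.2   58. ]
 [ 570.9  -84.8   58. ]
 [ 461.7 -150.9   58. ]
 [ 530.9 -262.7   58. ]] [ 550.70399073 -172.90654391   58.        ]
[np.float64(128.1), np.float64(127.7), np.float64(131.4), np.float64(128.7)] [np.float64(122.2), np.float64(-148.8), np.float64(-58.2), np.float64(32.7)]
(array([567.56127425, -75.76078065,  67.99237916]), np.float64(3.0172515191714955)) (array([ 637.59760262, -191.33083472,   59.73631437]), np.float64(2.230014151994949))
jar [ 544.19153021 -213.3511271    72.        ]
```

```bash
cat >> h.py <<'E'
def go(x,y,z,yaw=None):
    s=sense();p=s["tool_pos"];w=np.radians(s["tcp_rot"][2]);d=np.array([x,y,z])-p
    # rows turn first would change axes: give shift in present axes, and in the final yaw's axes
    out={}
    for nm,a in (("now",w),("final",np.radians(yaw) if yaw is not None else w)):
        out[nm]=np.round(np.array([np.cos(a)*d[0]+np.sin(a)*d[1],np.sin(a)*d[0]-np.cos(a)*d[1],-d[2]])/20,2)
    if yaw is not None: out["turn"]=round(-((np.radians(yaw)-w+np.pi)%(2*np.pi)-np.pi)/.08,2)
    print("t",round(s["time"],2),"pos",p.round(1),"rot",s["tcp_rot"].round(1),"F",s["ft_force"].round(2),"gap",round(s["finger_gap"],1));print(out)
E
python3 - <<'E'
from h import *
for z in (58,):
    print(onz("top",256/5+355-.4,305/5+165-.4,z),onz("side",335/8+315-.4,235/8+135-.4,z))
    print(tri(("top",256/5+355-.4,305/5+165-.4),("side",335/8+315-.4,235/8+135-.4)))
go(538.7,86,180,-79.2)
E
```

```text
[ 550.09986241 -169.26279824   58.        ] [ 551.48258616 -169.4108739    58.        ]
(array([ 550.75290789, -169.08582683,   58.38727357]), np.float64(1.3490690969092163))
t 0.5 pos [ 263.  -539.2  210.8] rot [-180.    0.  -64.] F [-0.5   0.16 -0.71] gap 85.3
{'now': array([-22.06, -26.09,   1.54]), 'final': array([-28.13, -19.4 ,   1.54]), 'turn': np.float64(3.32)}
```

```bash
python3 -m pendant '[[[-0.84,-1,0,0],[-0.84,-1,0,0],[-0.84,-1,0,0],[-0.84,-1,0,0],[-0.84,-1,0,0],[-0.84,-1,0,0],[-0.84,-1,0,0],[-0.84,-1,0,0],[-0.84,-1,0,0],[-0.84,-1,0,0]]]' 0.5 30
python3 -c "
from h import *
go(538.7,86,180,-79.2)"
```

```text
time: 1.33
tool_pos: [370.5, -295.4, 210.3]
tcp_rot: [180.0, -0.1, -64.5]
ft_force: [0.6, 0.4, -0.3]
finger_gap: 63.9
t 1.33 pos [ 370.5 -295.4  210.3] rot [ 1.80e+02 -1.00e-01 -6.45e+01] F [ 0.63  0.43 -0.31] gap 63.9
{'now': array([-13.58, -15.8 ,   1.52]), 'final': array([-17.15, -11.83,   1.52]), 'turn': np.float64(3.21)}
```

```bash
python3 -m pendant '[[[-0.86,-1,0,0],[-0.86,-1,0,0],[-0.86,-1,0,0],[-0.86,-1,0,0],[-0.86,-1,0,0],[-0.86,-1,0,0],[-0.86,-1,0.1,0],[-0.86,-1,0.1,0],[-0.86,-1,0.1,0],[-0.86,-1,0.1,0]]]'
python3 -c "
from h import *
go(538.7,86,180,-79.2)"
```

```text
time: 2.17
tool_pos: [481.5, -41.6, 204.7]
tcp_rot: [-179.7, -0.5, -64.5]
ft_force: [0.3, -0.6, -0.1]
finger_gap: 64.2
t 2.17 pos [481.5 -41.6 204.7] rot [-179.7   -0.5  -64.5] F [ 0.35 -0.63 -0.15] gap 64.2
{'now': array([-4.53, -5.32,  1.23]), 'final': array([-5.73, -4.  ,  1.23]), 'turn': np.float64(3.2)}
```

```bash
python3 -m pendant '[[[0,0,0,1],[0,0,0,1],[0,0,0,1],[-0.9,-0.65,0,0.2],[-0.96,-0.67,0.2,0],[-0.96,-0.67,0.2,0],[-0.96,-0.67,0.2,0],[-0.96,-0.67,0.2,0],[-0.96,-0.67,0.2,0],[0,0,0,0]]]'
python3 -c "
from h import *
go(538.7,86,101,-79.2)"
```

```text
time: 3.0
tool_pos: [543.8, 96.6, 185.2]
tcp_rot: [-179.3, -0.4, -79.7]
ft_force: [0.4, -0.0, -0.3]
finger_gap: 63.8
t 3.0 pos [543.8  96.6 185.2] rot [-179.3   -0.4  -79.7] F [ 0.42 -0.02 -0.34] gap 63.8
{'now': array([0.48, 0.34, 4.21]), 'final': array([0.47, 0.35, 4.21]), 'turn': np.float64(-0.11)}
```

```bash
python3 -m pendant '[[[0.25,0.18,0.3,0],[0.23,0.17,0.5,0],[0,0,0.6,0],[0,0,0.6,0],[0,0,0.6,0],[0,0,0.6,0],[0,0,0.5,0],[0,0,0.4,0],[0,0,0,0],[0,0,0,0]]]'
python3 - <<'E'
from h import *
go(538.7,86,101,-79.2)
crop("side",270,150,400,300,4,"s3.png")
E
```

```text
time: 3.83
tool_pos: [535.6, 79.8, 91.7]
tcp_rot: [-179.6, -0.4, -79.9]
ft_force: [-0.7, 0.9, -0.0]
finger_gap: 64.1
t 3.83 pos [535.6  79.8  91.7] rot [-179.6   -0.4  -79.9] F [-0.67  0.95 -0.03] gap 64.1
{'now': array([-0.28, -0.21, -0.46]), 'final': array([-0.27, -0.21, -0.46]), 'turn': np.float64(-0.15)}
```

View pics/s3.png

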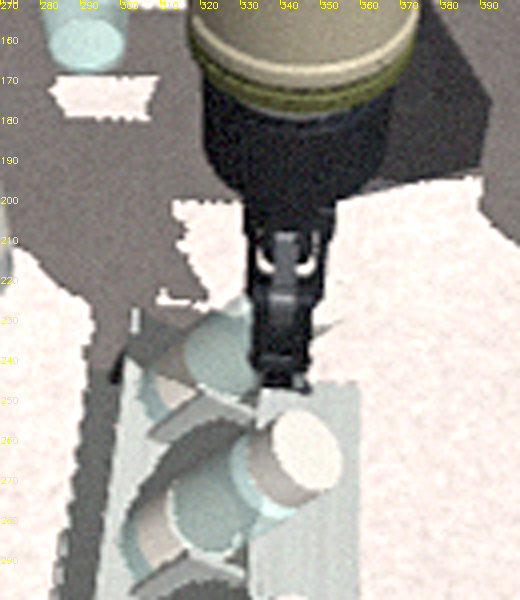

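```bash
python3 -m pendant '[[[-0.12,-0.1,-0.2,-0.1],[-0.08,-0.07,-0.14,0],[0,0,0,0],[0,0,0,0],[0,0,0,0],[0,0,0,0],[0,0,0,0],[0,0,0,0],[0,0,0,0],[0,0,0,0]]]'
python3 - <<'E'
from h import *
go(538.7,86,101,-79.2)
E
```

```text
time: 4.72
tool_pos: [541.4, 85.6, 103.5]
tcp_rot: [-179.2, -0.5, -79.4]
ft_force: [-0.8, -0.3, 0.0]
finger_gap: 63.6
t 4.72 pos [541.4  85.6 103.5] rot [-179.2   -0.5  -79.4] F [-0.77 -0.32  0.03] gap 63.6
{'now': array([-0.05,  0.13,  0.13]), 'final': array([-0.05,  0.13,  0.13]), 'turn': np.float64(-0.03)}
```

```bash
python3 -m pendant '[[[-0.02,0.07,0.07,0],[0,0,0,0],[0,0,0,0],[0,0,0,0],[0,0,0,0],[0,0,0,0],[0,0,0,0],[0,0,0,0],[0,0,0,0],[0,0,0,0]]]' -1 30
python3 - <<'E'
from h import *
go(538.7,86,101,-79.2)
E
```

```text
time: 5.55
tool_pos: [539.7, 85.7, 102.2]
tcp_rot: [-179.2, -0.5, -79.4]
ft_force: [-0.1, 0.4, 1.7]
finger_gap: 36.6
t 5.55 pos [539.7  85.7 102.2] rot [-179.2   -0.5  -79.4] F [-0.07  0.35  1.66] gap 36.6
{'now': array([-0.03,  0.05,  0.06]), 'final': array([-0.03,  0.05,  0.06]), 'turn': np.float64(-0.03)}
```

```bash
python3 -m pendant '[[[0,0.1,-0.15,0],[0,0.2,-0.28,0],[0,0.2,-0.28,0],[0,0.22,-0.32,0],[0,0.22,-0.32,0],[0,0.22,-0.32,0],[0,0.22,-0.32,0],[0,0.22,-0.32,0],[0,0.1,-0.2,0],[0,0,0,0]]]'
python3 - <<'E'
from h import *
go(538.7,86,101,-79.2)
crop("side",270,130,400,300,3,"s4.png")
crop("top",230,165,330,275,5,"t4.png")
E
```

```text
time: 6.38
tool_pos: [500.9, 78.9, 156.9]
tcp_rot: [-179.3, -0.5, -79.4]
ft_force: [0.7, -0.3, -1.9]
finger_gap: 36.7
t 6.38 pos [500.9  78.9 156.9] rot [-179.3   -0.5  -79.4] F [ 0.68 -0.34 -1.89] gap 36.7
{'now': array([-0.  , -1.92,  2.8 ]), 'final': array([ 0.  , -1.92,  2.8 ]), 'turn': np.float64(-0.04)}
```

View pics/s4.png

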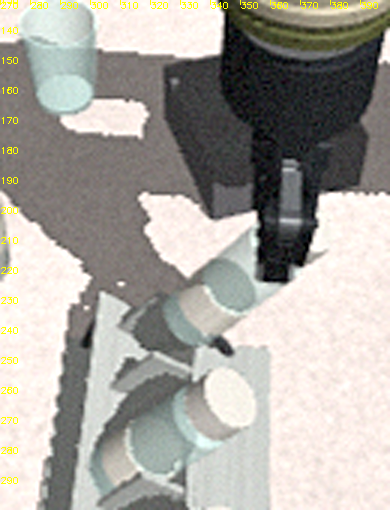

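View pics/t4.png

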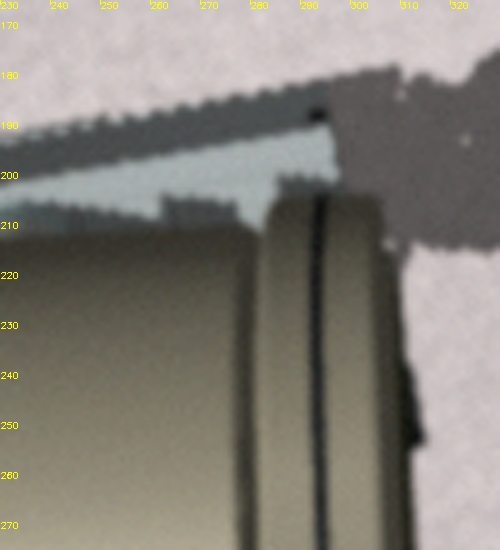

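```bash

python3 - <<'E'
from h import *
go(411.5,-221,150,-57.6)
E
```

```text
t 6.48 pos [500.9  78.9 156. ] rot [-179.3   -0.5  -79.4] F [ 0.32  0.69 -1.98] gap 36.9
{'now': array([13.91,  7.16,  0.3 ]), 'final': array([10.27, 11.81,  0.3 ]), 'turn': np.float64(-4.75)}
```

```bash
python3 -m pendant '[[[0.4,0.2,0,0],[0.7,0.35,0,0],[0.9,0.45,0,0],[0.9,0.45,0,0],[0.9,0.45,0,0],[0.9,0.45,0,0],[0.9,0.45,0,0],[0.9,0.45,0,0],[0.7,0.35,0,0],[0.4,0.2,0,0]]]'
python3 - <<'E'
from h import *
go(411.5,-221,150,-57.6)
E
```

```text
time: 7.32
tool_pos: [448.3, -93.3, 150.3]
tcp_rot: [-179.9, -0.3, -79.1]
ft_force: [-0.8, 0.3, -2.9]
finger_gap: 36.2
t 7.32 pos [448.3 -93.3 150.3] rot [-179.9   -0.3  -79.1] F [-0.82  0.3  -2.91] gap 36.2
{'now': array([5.92, 3.02, 0.02]), 'final': array([4.4 , 4.97, 0.02]), 'turn': np.float64(-4.68)}
```

```bash
python3 -m pendant '[[[0.4,0.3,0,-0.9],[0.55,0.4,0,-0.9],[0.55,0.42,0,-0.9],[0.55,0.45,0,-0.9],[0.5,0.45,0,-0.9],[0.5,0.55,0,-0.15],[0.5,0.55,0,0],[0.45,0.5,0,0],[0.3,0.3,0,0],[0,0,0,0]]]'
python3 - <<'E'
from h import *
go(411.5,-221,85,-57.6)
E
```

```text
time: 8.15
tool_pos: [408.9, -212.4, 146.2]
tcp_rot: [179.7, 0.0, -56.8]
ft_force: [0.2, 0.6, -2.5]
finger_gap: 36.8
t 8.15 pos [ 408.9 -212.4  146.2] rot [179.7   0.  -56.8] F [ 0.25  0.56 -2.5 ] gap 36.8
{'now': array([0.43, 0.13, 3.06]), 'final': array([0.43, 0.12, 3.06]), 'turn': np.float64(0.18)}
```

```bash
python3 -m pendant '[[[0.15,0.04,0.25,0.1],[0.12,0.02,0.4,0],[0.1,0,0.45,0],[0,0,0.45,0],[0,0,0.45,0],[0,0,0.4,0],[0,0,0.3,0],[0,0,0.1,0],[0,0,0,0],[0,0,0,0]]]'
python3 - <<'E'
from h import *
go(462,-188.8,85,-57.6)
crop("side",300,90,460,230,4,"s5.png")
E
```

```text
time: 8.98
tool_pos: [411.0, -215.8, 80.9]
tcp_rot: [179.7, 0.4, -57.2]
ft_force: [0.2, 0.1, -1.1]
finger_gap: 36.3
t 8.98 pos [ 411.  -215.8   80.9] rot [179.7   0.4 -57.2] F [ 0.17  0.09 -1.07] gap 36.3
{'now': array([ 0.25, -2.87, -0.21]), 'final': array([ 0.22, -2.88, -0.21]), 'turn': np.float64(0.1)}
```

View pics/s5.png

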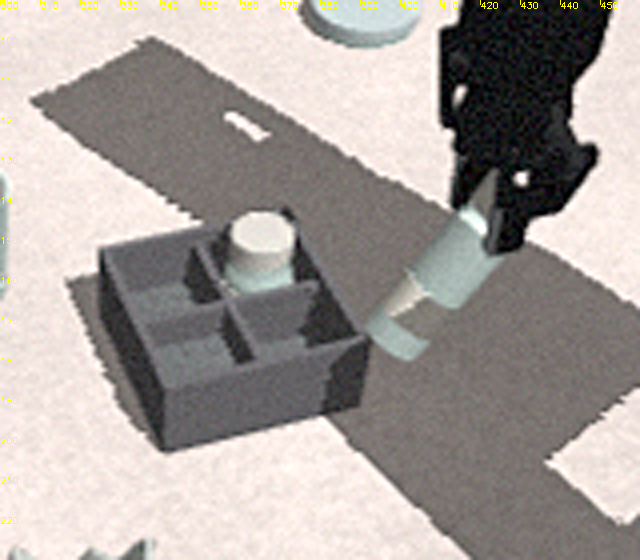

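```bash
python3 -m pendant '[[[0.04,-0.15,-0.1,0],[0.04,-0.2,-0.06,0],[0.04,-0.2,-0.05,0],[0.04,-0.2,0,0],[0,-0.2,0,0],[0,-0.2,0,0],[0,-0.2,0,0],[0,-0.2,0,0],[0,-0.15,0,0],[0,0,0,0]]]'
python3 - <<'E'
from h import *
go(462,-188.8,85,-57.6)
E
```

```text
time: 9.87
tool_pos: [446.5, -200.0, 88.4]
tcp_rot: [179.7, 0.1, -57.2]
ft_force: [-0.5, -0.3, -1.6]
finger_gap: 36.6
t 9.87 pos [ 446.5 -200.    88.4] rot [ 1.797e+02  1.000e-01 -5.720e+01] F [-0.51 -0.31 -1.6 ] gap 36.6
{'now': array([-0.05, -0.95,  0.17]), 'final': array([-0.06, -0.95,  0.17]), 'turn': np.float64(0.1)}
```

```bash
python3 -m pendant '[[[0,-0.15,0.03,0],[0,-0.15,0.03,0],[0,-0.12,0,0],[0,-0.12,0,0],[0,-0.1,0,0],[0,-0.08,0,0],[0,-0.05,0,0],[0,0,0,0],[0,0,0,0],[0,0,0,0]]]'
python3 - <<'E'
from h import *
go(462,-188.8,85,-57.6)
crop("side",300,90,460,230,4,"s6.png")
E
```

```text
time: 10.7
tool_pos: [460.0, -190.8, 86.5]
tcp_rot: [179.6, 0.1, -57.2]
ft_force: [-0.9, 0.3, -1.4]
finger_gap: 36.7
t 10.7 pos [ 460.  -190.8   86.5] rot [ 1.796e+02  1.000e-01 -5.720e+01] F [-0.85  0.33 -1.38] gap 36.7
{'now': array([-0.03, -0.14,  0.08]), 'final': array([-0.03, -0.14,  0.08]), 'turn': np.float64(0.1)}
```

View pics/s6.png

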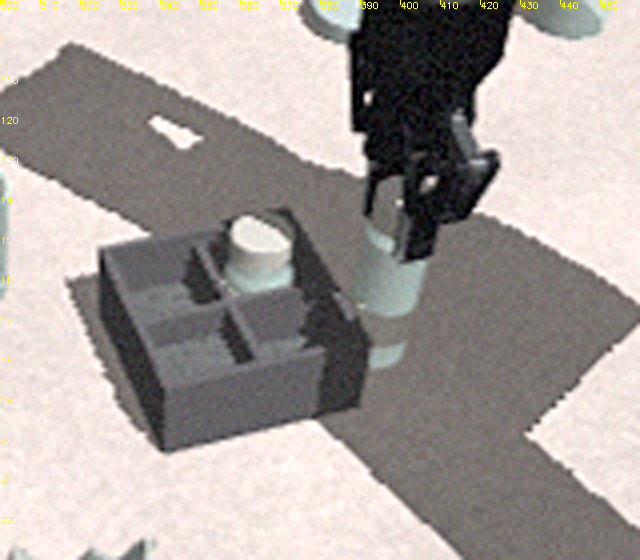

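```bash
python3 -m pendant '[[[0,-0.06,0,0],[0,-0.05,0,0],[0,-0.04,0,0],[0,-0.04,0,0],[0,-0.04,0,0],[0,-0.04,0,0],[0,0,0,0],[0,0,0,0],[0,0,0,0],[0,0,0,0]]]'
python3 - <<'E'
from h import *
go(462,-188.8,85,-57.6)
p=sense()["tool_pos"]
m=[proj("side",p+[0,0,dz]) for dz in range(-70,60,10)]
crop("side",350,100,430,210,5,"s7.png",m)
E
```

```text
time: 11.58
tool_pos: [464.3, -188.2, 86.6]
tcp_rot: [179.6, 0.1, -57.2]
ft_force: [-2.5, -1.8, 0.3]
finger_gap: 36.6
t 11.58 pos [ 464.3 -188.2   86.6] rot [ 1.796e+02  1.000e-01 -5.720e+01] F [-2.51 -1.84  0.32] gap 36.6
{'now': array([-0.04,  0.11,  0.08]), 'final': array([-0.04,  0.11,  0.08]), 'turn': np.float64(0.09)}
```

View pics/s7.png

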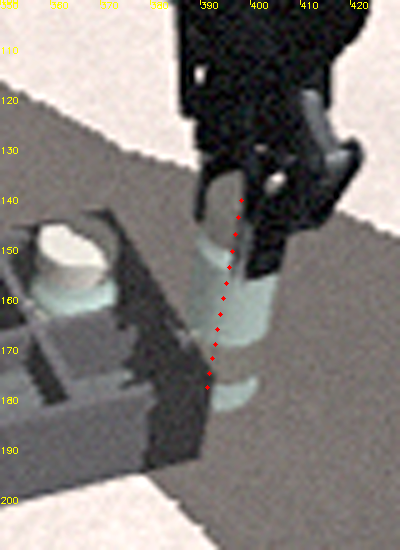

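```bash
python3 -m pendant '[[[0,0.15,0,0],[0,0.15,-0.1,0],[0,0.1,-0.3,0],[0,0,-0.45,0],[0,0,-0.5,0],[0,0,-0.5,0],[0,0,-0.5,0],[0,0,-0.4,0],[0,0,-0.2,0],[0,0,0,0]]]'
python3 - <<'E'
from h import *
go(562,-125.5,152,-57.6)
p=sense()["tool_pos"]
m=[proj("side",p+[0,0,dz]) for dz in range(-70,60,10)]
crop("side",350,80,430,190,5,"s8.png",m)
E
```

```text
time: 12.47
tool_pos: [459.7, -192.3, 154.5]
tcp_rot: [179.9, -0.0, -57.2]
ft_force: [-0.3, -0.4, -2.2]
finger_gap: 36.6
t 12.47 pos [ 459.7 -192.3  154.5] rot [179.9  -0.  -57.2] F [-0.28 -0.38 -2.21] gap 36.6
{'now': array([-0.04, -6.11,  0.12]), 'final': array([-0.08, -6.11,  0.12]), 'turn': np.float64(0.09)}
```

View pics/s8.png

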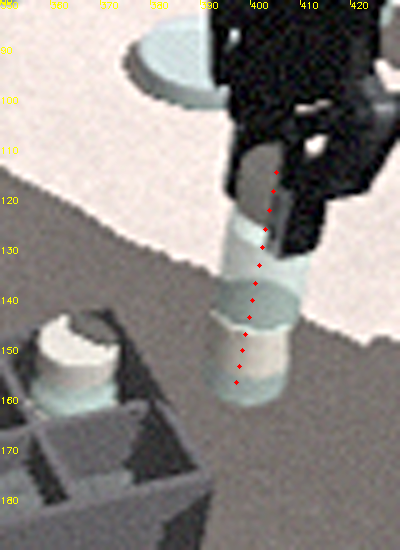

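```bash
python3 -m pendant '[[[0,-0.3,0,0],[0,-0.6,0,0],[0,-0.7,0,0],[0,-0.7,0,0],[0,-0.7,0,0],[0,-0.7,0,0],[0,-0.7,0,0],[0,-0.65,0,0.09],[0,-0.4,0,0],[-0.04,-0.2,0,0]]]'
python3 - <<'E'
from h import *
go(563.4,-124.6,112,-57.6)
E
```

```text
time: 13.35
tool_pos: [562.8, -119.5, 146.6]
tcp_rot: [179.7, 0.4, -57.5]
ft_force: [-0.4, -0.2, -1.6]
finger_gap: 36.7
t 13.35 pos [ 562.8 -119.5  146.6] rot [179.7   0.4 -57.5] F [-0.35 -0.19 -1.62] gap 36.7
{'now': array([0.23, 0.11, 1.73]), 'final': array([0.23, 0.11, 1.73]), 'turn': np.float64(0.01)}
```

```bash
python3 -m pendant '[[[0.1,0.05,0,0],[0.1,0.04,0,0],[0,0,0.1,0],[0,0,0,0],[0,0,0,0],[0,0,0,0],[0,0,0,0],[0,0,0,0],[0,0,0,0],[0,0,0,0]]]'
python3 - <<'E'
from h import *
go(563.4,-124.6,112,-57.6)
p=sense()["tool_pos"]
m=[proj("side",p+[0,0,dz]) for dz in range(-70,60,10)]+[proj("side",(560,-126.7,z)) for z in (30,58)]
crop("side",300,90,400,200,5,"s9.png",m)
crop("top",350,150,470,270,5,"t9.png")
E
```

```text
time: 14.18
tool_pos: [562.2, -124.5, 143.1]
tcp_rot: [179.6, 0.5, -57.6]
ft_force: [-0.3, -0.9, -1.4]
finger_gap: 36.2
t 14.18 pos [ 562.2 -124.5  143.1] rot [179.6   0.5 -57.6] F [-0.27 -0.86 -1.41] gap 36.2
{'now': array([ 0.04, -0.05,  1.56]), 'final': array([ 0.04, -0.05,  1.56]), 'turn': np.float64(0.01)}
```

View pics/s9.png

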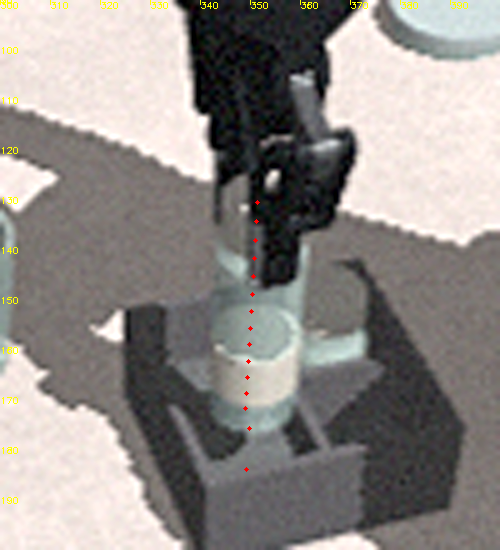

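View pics/t9.png

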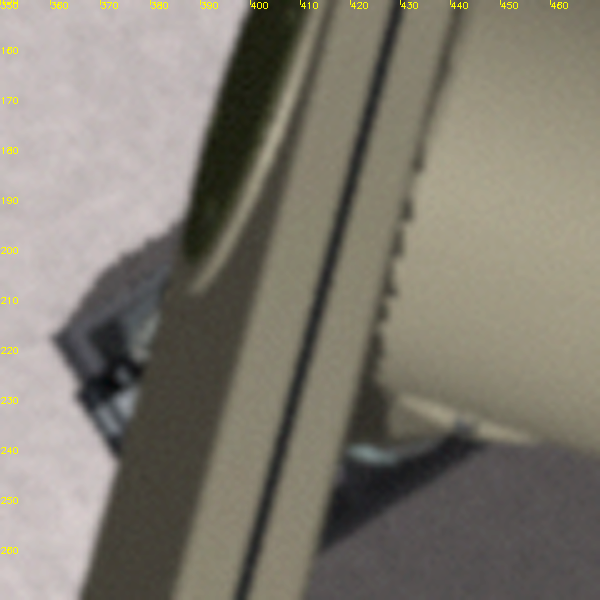

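```bash
python3 -m pendant '[[[0.02,-0.03,0.15,0],[0,-0.02,0.2,0],[0,0,0.25,0],[0,0,0.25,0],[0,0,0.2,0],[0,0,0.15,0],[0,0,0.1,0],[0,0,0,0],[0,0,0,0],[0,0,0,0]]]'
python3 - <<'E'
from h import *
go(563.4,-124.6,108,-57.6)
E
```

```text
time: 15.12
tool_pos: [562.3, -123.6, 112.8]
tcp_rot: [179.5, 0.6, -57.5]
ft_force: [-0.1, 0.5, -2.4]
finger_gap: 36.3
t 15.12 pos [ 562.3 -123.6  112.8] rot [179.5   0.6 -57.5] F [-0.08  0.51 -2.41] gap 36.3
{'now': array([ 0.07, -0.02,  0.24]), 'final': array([ 0.07, -0.02,  0.24]), 'turn': np.float64(0.01)}
```

```bash
python3 -m pendant '[[[0.04,0,0.06,0],[0.02,0,0.06,0],[0,0,0.06,0],[0,0,0.06,0],[0,0,0.06,0],[0,0,0.06,0],[0,0,0,0],[0,0,0,0],[0,0,0,0],[0,0,0,0]]]'
```

```text
time: 15.95
tool_pos: [563.6, -125.0, 106.0]
tcp_rot: [179.5, 0.5, -57.5]
ft_force: [1.0, 0.0, -1.8]
finger_gap: 36.4
```

```bash
python3 -m pendant '[[[0,0,0.04,0],[0,0,0.04,0],[0,0,0.04,0],[0,0,0.04,0],[0,0,0.04,0],[0,0,0,0],[0,0,0,0],[0,0,0,0],[0,0,0,0],[0,0,0,0]]]'
```

```text
time: 16.78
tool_pos: [563.6, -125.0, 101.6]
tcp_rot: [179.5, 0.5, -57.5]
ft_force: [-0.2, 0.1, -2.0]
finger_gap: 36.7
```

```bash
python3 -m pendant '[[[0,0,0.04,0],[0,0,0.04,0],[0,0,0.04,0],[0,0,0.03,0],[0,0,0.03,0],[0,0,0,0],[0,0,0,0],[0,0,0,0],[0,0,0,0],[0,0,0,0]]]'
```

```text
time: 17.62
tool_pos: [564.0, -125.0, 98.5]
tcp_rot: [179.6, 0.5, -57.5]
ft_force: [-0.0, 0.1, -0.6]
finger_gap: 36.7
```

```bash
python3 -m pendant '[[[0,0,0.03,0],[0,0,0.03,0],[0,0,0.03,0],[0,0,0,0],[0,0,0,0],[0,0,0,0],[0,0,0,0],[0,0,0,0],[0,0,0,0],[0,0,0,0]]]'
python3 -c "
from h import *
go(563.4,-124.6,108,-57.6)
p=sense()['tool_pos']
m=[proj('side',p+[0,0,dz]) for dz in range(-70,60,10)]
crop('side',300,90,400,200,5,'s10.png',m)"
```

```text
time: 18.45
tool_pos: [564.1, -125.0, 97.4]
tcp_rot: [179.6, 0.5, -57.5]
ft_force: [-1.2, 0.5, 0.6]
finger_gap: 36.8
t 18.45 pos [ 564.1 -125.    97.4] rot [179.6   0.5 -57.5] F [-1.24  0.46  0.56] gap 36.8
{'now': array([-0.03,  0.02, -0.53]), 'final': array([-0.03,  0.02, -0.53]), 'turn': np.float64(0.01)}
```

View pics/s10.png

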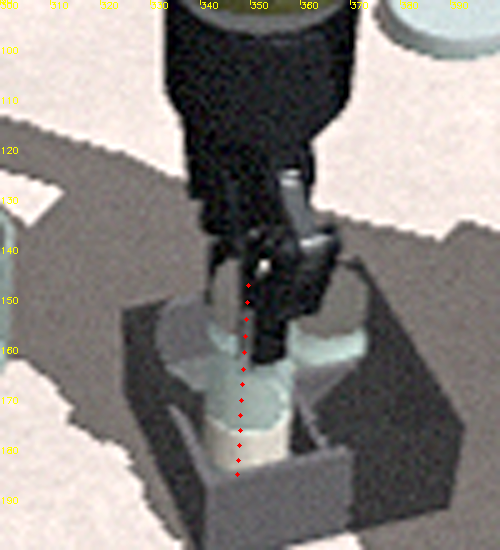

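```bash
python3 -m pendant '[[[0,0,0.02,0],[0,0,0,0],[0,0,0,0],[0,0,0,0],[0,0,0,0],[0,0,0,0],[0,0,0,0],[0,0,0,0],[0,0,0,0],[0,0,0,0]]]' 0.3
python3 -c "
from h import *
go(563.4,-124.6,180,-57.6)
crop('side',300,90,400,200,5,'s11.png')"
```

```text
time: 19.33
tool_pos: [565.0, -125.4, 97.1]
tcp_rot: [179.7, 0.4, -57.5]
ft_force: [0.3, 0.1, -0.2]
finger_gap: 55.6
t 19.33 pos [ 565.  -125.4   97.1] rot [179.7   0.4 -57.5] F [ 0.32  0.13 -0.19] gap 55.6
{'now': array([-0.08,  0.04, -4.15]), 'final': array([-0.08,  0.04, -4.15]), 'turn': np.float64(0.01)}
```

View pics/s11.png

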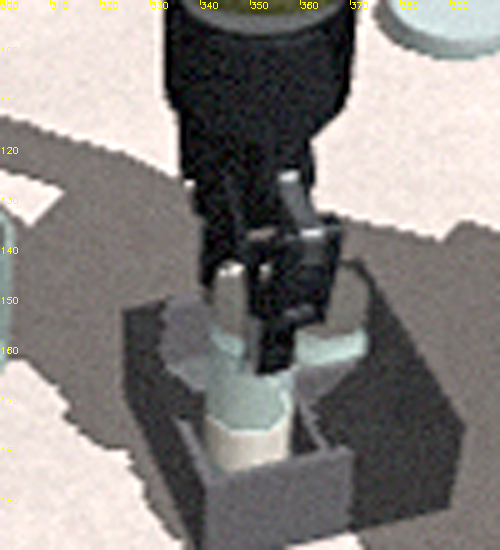

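```bash
python3 -m pendant '[[[0,0,-0.2,0],[0,0,-0.4,0],[0,0,-0.6,0],[0,0,-0.7,0],[0,0,-0.7,0],[0,0,-0.7,0],[0,0,-0.5,0],[-0.4,0,-0.2,0],[-0.8,0,0,0.3],[-0.8,0,0,1]]]'
python3 -c "
from h import *
go(524.2,168,185,-79.2)"
```

```text
time: 20.22
tool_pos: [545.6, -92.7, 189.2]
tcp_rot: [179.9, 0.1, -63.7]
ft_force: [-0.4, 0.3, 0.5]
finger_gap: 55.6
t 20.22 pos [545.6 -92.7 189.2] rot [ 1.799e+02  1.000e-01 -6.370e+01] F [-0.38  0.35  0.48] gap 55.6
{'now': array([-12.16,  -4.83,   0.21]), 'final': array([-13.  ,  -1.39,   0.21]), 'turn': np.float64(3.39)}
```

```bash
python3 -m pendant '[[[-0.95,-0.3,0,0.95],[-0.95,-0.25,0,0.95],[-0.97,-0.15,0,0.9],[-1,-0.1,0,0.3],[-1,-0.1,0,0],[-1,-0.1,0,0],[-1,-0.1,0,0],[-1,-0.1,0,0],[-1,-0.1,0,0],[-0.9,-0.1,0,0]]]' 0.5
python3 -c "
from h import *
go(524.2,168,185,-79.2)"
```

```text
time: 21.05
tool_pos: [517.4, 115.3, 192.8]
tcp_rot: [180.0, 0.1, -79.1]
ft_force: [0.3, 0.3, 0.5]
finger_gap: 64.3
t 21.05 pos [517.4 115.3 192.8] rot [ 1.80e+02  1.00e-01 -7.91e+01] F [0.3  0.33 0.53] gap 64.3
{'now': array([-2.52, -0.83,  0.39]), 'final': array([-2.52, -0.83,  0.39]), 'turn': np.float64(0.03)}
```

```bash
python3 -m pendant '[[[-0.7,-0.25,0,0],[-0.5,-0.22,0,0],[-0.3,-0.18,0.1,0],[-0.15,-0.06,0.2,0],[-0.05,0,0.3,0],[0,0,0.3,0],[0,0,0.3,0],[0,0,0.2,0],[0,0,0.1,0],[0,0,0,0]]]'
python3 -c "
from h import *
go(524.2,168,103,-79.2)"
```

```text
time: 21.88
tool_pos: [522.2, 155.2, 158.9]
tcp_rot: [179.8, 0.1, -79.0]
ft_force: [-1.3, 0.4, -0.3]
finger_gap: 63.9
t 21.88 pos [522.2 155.2 158.9] rot [ 1.798e+02  1.000e-01 -7.900e+01] F [-1.31  0.39 -0.25] gap 63.9
{'now': array([-0.61, -0.22,  2.79]), 'final': array([-0.61, -0.22,  2.79]), 'turn': np.float64(0.05)}
```

```bash
python3 -m pendant '[[[-0.25,-0.09,0,0],[-0.22,-0.08,0,0],[-0.12,-0.05,0.1,0],[0,0,0.3,0],[0,0,0.45,0],[0,0,0.5,0],[0,0,0.5,0],[0,0,0.4,0],[0,0,0.2,0],[0,0,0,0]]]'
python3 -c "
from h import *
go(524.2,168,103,-79.2)"
```

```text
time: 22.72
tool_pos: [524.0, 168.4, 104.1]
tcp_rot: [179.8, 0.1, -79.0]
ft_force: [0.3, -0.7, 0.6]
finger_gap: 63.9
t 22.72 pos [524.  168.4 104.1] rot [ 1.798e+02  1.000e-01 -7.900e+01] F [ 0.34 -0.72  0.58] gap 63.9
{'now': array([ 0.02, -0.01,  0.05]), 'final': array([ 0.02, -0.01,  0.05]), 'turn': np.float64(0.04)}
```

Right on target; close.

```bash
python3 -m pendant '[[[0,0,0.05,0],[0,0,0,0],[0,0,0,0],[0,0,0,0],[0,0,0,0],[0,0,0,0],[0,0,0,0],[0,0,0,0],[0,0,0,0],[0,0,0,0]]]' -1 30
python3 -c "
from h import *
go(524.2,168,103,-79.2)
crop('top',330,150,470,290,4,'t12.png');crop('side',270,90,400,300,2,'s12.png')"
```

```text
time: 23.55
tool_pos: [524.0, 168.1, 103.1]
tcp_rot: [179.8, 0.1, -79.0]
ft_force: [-0.1, -0.2, -2.4]
finger_gap: 36.8
t 23.55 pos [524.  168.1 103.1] rot [ 1.798e+02  1.000e-01 -7.900e+01] F [-0.1  -0.17 -2.4 ] gap 36.8
{'now': array([ 0.01, -0.01,  0.  ]), 'final': array([ 0.01, -0.01,  0.  ]), 'turn': np.float64(0.04)}
```

View pics/t12.png

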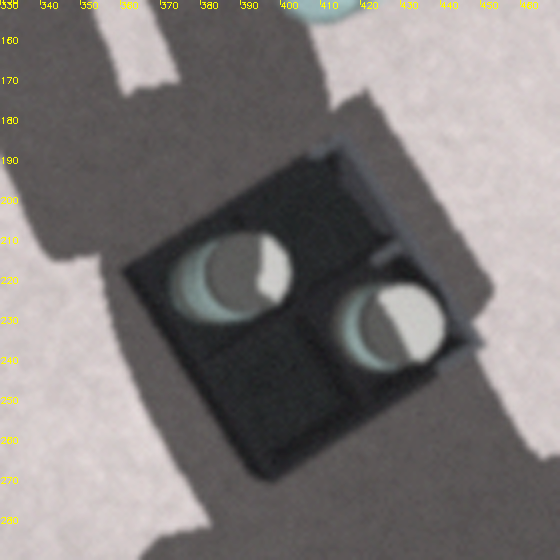

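View pics/s12.png

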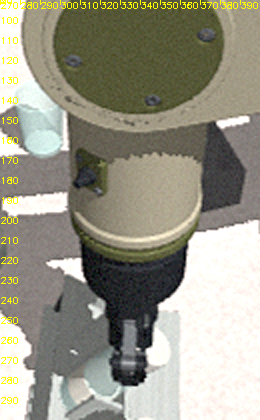

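```bash
python3 -m pendant '[[[0,0.1,-0.15,0],[0,0.2,-0.28,0],[0,0.2,-0.28,0],[0,0.22,-0.32,0],[0,0.22,-0.32,0],[0,0.22,-0.32,0],[0,0.22,-0.32,0],[0,0.22,-0.32,0],[0,0.2,-0.3,0],[0.3,0.1,-0.1,0]]]'
python3 - <<'E'
from h import *
go(411.5,-219,150,-57.6)
E
```

```text
time: 24.48
tool_pos: [484.0, 154.8, 164.3]
tcp_rot: [179.8, 0.1, -79.0]
ft_force: [0.4, -0.5, -1.7]
finger_gap: 36.5
t 24.48 pos [484.  154.8 164.3] rot [ 1.798e+02  1.000e-01 -7.900e+01] F [ 0.36 -0.45 -1.74] gap 36.5
{'now': array([17.65,  7.13,  0.71]), 'final': array([13.84, 13.08,  0.71]), 'turn': np.float64(-4.66)}
```

```bash
python3 -m pendant '[[[0.7,0.3,0,0],[0.95,0.38,0,0],[0.95,0.38,0,0],[0.95,0.38,0,0],[0.95,0.38,0,0],[0.95,0.38,0,0],[0.95,0.38,0,0],[0.95,0.38,0,0],[0.95,0.38,0,0],[0.95,0.38,0,0]]]'
python3 - <<'E'
from h import *
go(411.5,-219,150,-57.6)
E
```

```text
time: 25.32
tool_pos: [443.7, -49.8, 166.8]
tcp_rot: [-180.0, 0.0, -78.6]
ft_force: [1.2, -0.7, -2.3]
finger_gap: 36.6
t 25.32 pos [443.7 -49.8 166.8] rot [-180.     0.   -78.6] F [ 1.17 -0.65 -2.27] gap 36.6
{'now': array([7.97, 3.25, 0.84]), 'final': array([6.28, 5.89, 0.84]), 'turn': np.float64(-4.59)}
```

```bash
python3 -m pendant '[[[0.8,0.33,0.05,0],[0.8,0.35,0.05,-0.9],[0.75,0.4,0.1,-0.9],[0.75,0.45,0.1,-0.9],[0.7,0.5,0.1,-0.9],[0.65,0.55,0.1,-0.9],[0.6,0.55,0.1,0],[0.5,0.45,0,0],[0.3,0.3,0,0],[0.1,0.1,0,0]]]'
python3 - <<'E'
from h import *
go(411.5,-219,86,-57.6)
E
```

```text
time: 26.15
tool_pos: [408.9, -205.1, 155.3]
tcp_rot: [179.9, -0.1, -57.2]
ft_force: [-0.6, 0.9, -2.1]
finger_gap: 36.9
t 26.15 pos [ 408.9 -205.1  155.3] rot [ 1.799e+02 -1.000e-01 -5.720e+01] F [-0.58  0.86 -2.11] gap 36.9
{'now': array([0.66, 0.27, 3.46]), 'final': array([0.66, 0.26, 3.46]), 'turn': np.float64(0.08)}
```

```bash
python3 -m pendant '[[[0.2,0.08,0.3,0.08],[0.18,0.08,0.45,0],[0.12,0.06,0.5,0],[0.05,0,0.5,0],[0,0,0.5,0],[0,0,0.4,0],[0,0,0.25,0],[0,0,0.1,0],[0,-0.1,0,0],[0,-0.2,0,0]]]'
python3 - <<'E'
from h import *
go(461,-189.5,87,-57.6)
E
```

```text
time: 26.98
tool_pos: [415.1, -211.4, 86.2]
tcp_rot: [179.9, 0.2, -57.6]
ft_force: [0.9, 1.4, -1.9]
finger_gap: 36.5
t 26.98 pos [ 415.1 -211.4   86.2] rot [179.9   0.2 -57.6] F [ 0.85  1.44 -1.91] gap 36.5
{'now': array([ 0.3 , -2.53, -0.04]), 'final': array([ 0.3 , -2.53, -0.04]), 'turn': np.float64(0.0)}
```

```bash
python3 -m pendant '[[[0.08,-0.2,0,0],[0.08,-0.22,0,0],[0.06,-0.22,0,0],[0.04,-0.22,0,0],[0,-0.22,0,0],[0,-0.22,0,0],[0,-0.22,0,0],[0,-0.2,0,0],[0,-0.18,0,0],[0,-0.12,0,0]]]'
python3 - <<'E'
from h import *
go(461,-189.5,87,-57.6)
E
```

```text
time: 27.82
tool_pos: [457.1, -194.0, 89.1]
tcp_rot: [179.8, -0.1, -57.6]
ft_force: [-2.6, -1.6, -0.7]
finger_gap: 36.1
t 27.82 pos [ 457.1 -194.    89.1] rot [ 1.798e+02 -1.000e-01 -5.760e+01] F [-2.65 -1.59 -0.71] gap 36.1
{'now': array([-0.09, -0.29,  0.1 ]), 'final': array([-0.09, -0.29,  0.1 ]), 'turn': np.float64(0.01)}
```

```bash
python3 -m pendant '[[[0,-0.07,0.02,0],[0,-0.07,0.02,0],[0,-0.06,0.02,0],[0,-0.05,0,0],[0,-0.04,0,0],[0,-0.02,0,0],[0,0,0,0],[0,0,0,0],[0,0,0,0],[0,0,0,0]]]'
python3 - <<'E'
from h import *
go(461.5,-189.5,87,-57.6)
E
```

```text
time: 28.65
tool_pos: [462.7, -190.3, 87.5]
tcp_rot: [179.8, -0.1, -57.6]
ft_force: [-2.9, -1.2, -0.2]
finger_gap: 35.7
t 28.65 pos [ 462.7 -190.3   87.5] rot [ 1.798e+02 -1.000e-01 -5.760e+01] F [-2.88 -1.18 -0.2 ] gap 35.7
{'now': array([-0.07,  0.03,  0.02]), 'final': array([-0.07,  0.03,  0.02]), 'turn': np.float64(0.01)}
```

```bash
python3 -m pendant '[[[0,0.15,0,0],[0,0.15,-0.1,0],[0,0.1,-0.3,0],[0,0,-0.45,0],[0,0,-0.5,0],[0,0,-0.5,0],[0,0,-0.5,0],[0,0,-0.4,0],[0,0,-0.2,0],[0,0,0,0]]]'
python3 - <<'E'
from h import *
go(510,-158.5,150,-57.6)
p=sense()["tool_pos"]
m=[proj("side",p+[0,0,dz]) for dz in range(-70,60,10)]
crop("side",350,80,430,190,5,"s13.png",m)
E
```

```text
time: 29.48
tool_pos: [457.8, -194.2, 155.4]
tcp_rot: [-179.9, -0.3, -57.6]
ft_force: [-0.4, -0.9, -1.3]
finger_gap: 36.5
t 29.48 pos [ 457.8 -194.2  155.4] rot [-179.9   -0.3  -57.6] F [-0.42 -0.88 -1.32] gap 36.5
{'now': array([-0.11, -3.16,  0.27]), 'final': array([-0.11, -3.16,  0.27]), 'turn': np.float64(0.01)}
```

View pics/s13.png

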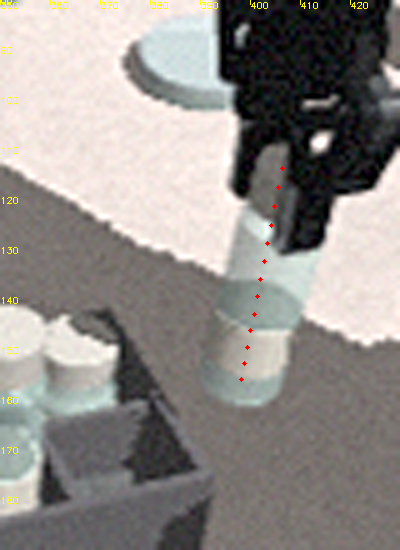

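```bash
python3 -m pendant '[[[0,-0.2,0,0],[0,-0.35,0.03,0],[0,-0.4,0.03,0],[0,-0.45,0.03,0],[0,-0.45,0,0],[0,-0.4,0,0],[0,-0.3,0,0],[0,-0.15,0,0],[0,0,0,0],[0,0,0,0]]]'
python3 - <<'E'
from h import *
go(509.4,-158.9,112,-57.6)
E
```

```text
time: 30.37
tool_pos: [507.5, -159.7, 149.1]
tcp_rot: [179.9, 0.1, -57.4]
ft_force: [0.0, 0.2, -2.6]
finger_gap: 35.9
t 30.37 pos [ 507.5 -159.7  149.1] rot [ 1.799e+02  1.000e-01 -5.740e+01] F [ 0.02  0.18 -2.56] gap 35.9
{'now': array([ 0.02, -0.1 ,  1.85]), 'final': array([ 0.02, -0.1 ,  1.85]), 'turn': np.float64(0.03)}
```

```bash
python3 -m pendant '[[[0,-0.06,0.05,0],[0,-0.03,0.15,0],[0,0,0.2,0],[0,0,0.25,0],[0,0,0.25,0],[0,0,0.25,0],[0,0,0.2,0],[0,0,0.15,0],[0,0,0.05,0],[0,0,0,0]]]'
python3 - <<'E'
from h import *
go(509.4,-158.9,108,-57.6)
p=sense()["tool_pos"]
m=[proj("side",p+[0,0,dz]) for dz in range(-70,60,10)]
crop("side",310,80,410,200,5,"s14.png",m)
E
```

```text
time: 31.2
tool_pos: [507.3, -159.6, 113.8]
tcp_rot: [179.9, 0.1, -57.6]
ft_force: [-0.7, -0.0, -2.7]
finger_gap: 35.9
t 31.2 pos [ 507.3 -159.6  113.8] rot [ 1.799e+02  1.000e-01 -5.760e+01] F [-0.66 -0.03 -2.71] gap 35.9
{'now': array([ 0.03, -0.1 ,  0.29]), 'final': array([ 0.03, -0.1 ,  0.29]), 'turn': np.float64(0.01)}
```

View pics/s14.png

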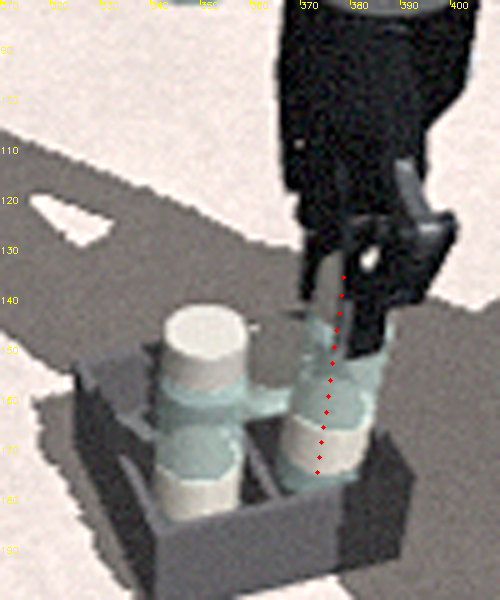

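```bash
python3 -m pendant '[[[0,-0.05,0.06,0],[0,-0.04,0.06,0],[0,0,0.06,0],[0,0,0.06,0],[0,0,0.05,0],[0,0,0.05,0],[0,0,0,0],[0,0,0,0],[0,0,0,0],[0,0,0,0]]]'
```

```text
time: 32.08
tool_pos: [510.0, -158.8, 107.7]
tcp_rot: [179.9, 0.0, -57.5]
ft_force: [-0.1, -0.7, -1.8]
finger_gap: 36.1
```

```bash
python3 -m pendant '[[[0,0,0.04,0],[0,0,0.04,0],[0,0,0.04,0],[0,0,0.04,0],[0,0,0.02,0],[0,0,0,0],[0,0,0,0],[0,0,0,0],[0,0,0,0],[0,0,0,0]]]'
```

```text
time: 32.92
tool_pos: [510.0, -158.8, 103.7]
tcp_rot: [179.9, 0.0, -57.6]
ft_force: [-0.3, 0.1, -2.2]
finger_gap: 36.2
```

```bash
python3 -m pendant '[[[0,0,0.04,0],[0,0,0.04,0],[0,0,0.04,0],[0,0,0.04,0],[0,0,0.03,0],[0,0,0,0],[0,0,0,0],[0,0,0,0],[0,0,0,0],[0,0,0,0]]]'
```

```text
time: 33.75
tool_pos: [510.0, -158.8, 99.5]
tcp_rot: [179.9, 0.0, -57.5]
ft_force: [0.1, -0.2, -2.6]
finger_gap: 35.9
```

```bash
python3 -m pendant '[[[0,0,0.04,0],[0,0,0.04,0],[0,0,0.04,0],[0,0,0.02,0],[0,0,0.02,0],[0,0,0,0],[0,0,0,0],[0,0,0,0],[0,0,0,0],[0,0,0,0]]]'
```

```text
time: 34.58
tool_pos: [510.0, -158.8, 96.0]
tcp_rot: [179.9, 0.0, -57.5]
ft_force: [-0.1, 0.2, -2.2]
finger_gap: 36.1
```

```bash
python3 -m pendant '[[[0,0,0.04,0],[0,0,0.04,0],[0,0,0.04,0],[0,0,0.03,0],[0,0,0.03,0],[0,0,0,0],[0,0,0,0],[0,0,0,0],[0,0,0,0],[0,0,0,0]]]'
```

```text
time: 35.42
tool_pos: [510.0, -158.8, 92.0]
tcp_rot: [179.9, 0.0, -57.5]
ft_force: [-0.5, -0.3, -2.0]
finger_gap: 36.1
```

```bash
python3 -m pendant '[[[0,0,0.04,0],[0,0,0.04,0],[0,0,0.04,0],[0,0,0.03,0],[0,0,0.03,0],[0,0,0,0],[0,0,0,0],[0,0,0,0],[0,0,0,0],[0,0,0,0]]]'
```

```text
time: 36.25
tool_pos: [510.0, -158.8, 88.0]
tcp_rot: [179.9, 0.0, -57.6]
ft_force: [-0.2, 0.3, -1.9]
finger_gap: 36.3
```

```bash
python3 -m pendant '[[[0,0,0.04,0],[0,0,0.04,0],[0,0,0.04,0],[0,0,0.03,0],[0,0,0.03,0],[0,0,0,0],[0,0,0,0],[0,0,0,0],[0,0,0,0],[0,0,0,0]]]'
```

```text
time: 37.08
tool_pos: [510.0, -158.9, 84.0]
tcp_rot: [179.9, 0.0, -57.6]
ft_force: [0.8, 0.5, -2.4]
finger_gap: 36.2
```

```bash
python3 -m pendant '[[[0,0,0.04,0],[0,0,0.04,0],[0,0,0.03,0],[0,0,0.03,0],[0,0,0,0],[0,0,0,0],[0,0,0,0],[0,0,0,0],[0,0,0,0],[0,0,0,0]]]'
python3 - <<'E'
from h import *
p=sense()["tool_pos"]
m=[proj("side",p+[0,0,dz]) for dz in range(-70,60,10)]
crop("side",310,80,410,200,5,"s15.png",m)
E
```

```text
time: 37.92
tool_pos: [510.6, -158.8, 82.4]
tcp_rot: [-180.0, -0.0, -57.5]
ft_force: [-1.1, 1.0, 0.5]
finger_gap: 35.8
```

View pics/s15.png

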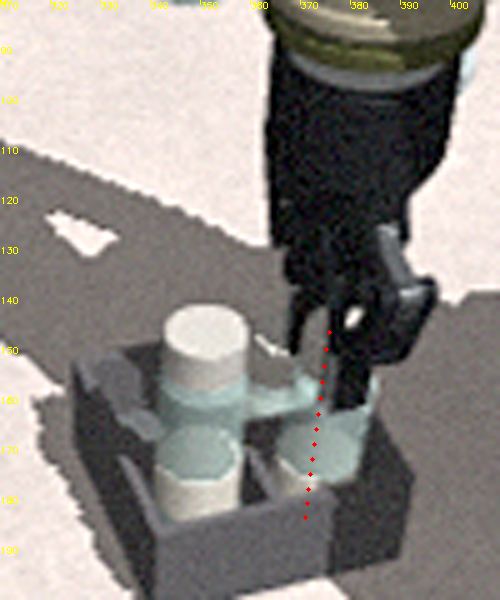

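```bash
python3 -m pendant '[[[0,0,0.02,0],[0,0,0,0],[0,0,0,0],[0,0,0,0],[0,0,0,0],[0,0,-0.05,0],[0,0,-0.1,0],[0,0,-0.3,0],[0,0,-0.4,0],[0,0,-0.5,0]]]' 0.3
python3 -c "
from h import *
go(508.6,249.8,185,-79.2)"
```

```text
time: 38.8
tool_pos: [509.8, -158.7, 108.9]
tcp_rot: [179.9, 0.0, -57.5]
ft_force: [-1.1, 0.6, -0.1]
finger_gap: 56.1
t 38.8 pos [ 509.8 -158.7  108.9] rot [179.9   0.  -57.5] F [-1.15  0.64 -0.12] gap 56.1
{'now': array([-17.27, -10.91,  -3.8 ]), 'final': array([-20.07,  -3.77,  -3.8 ]), 'turn': np.float64(4.72)}
```

```bash
python3 -m pendant '[[[0,0,-0.8,0],[0,0,-0.9,0],[0,0,-0.9,0],[0,0,-0.7,0],[-0.4,-0.2,-0.4,0],[-0.8,-0.5,0,0],[-1,-0.63,0,0],[-1,-0.63,0,0],[-1,-0.63,0,0],[-1,-0.63,0,0]]]' 0.5
python3 -c "
from h import *
go(508.6,249.8,185,-79.2)"
```

```text
time: 39.63
tool_pos: [511.1, -35.0, 199.9]
tcp_rot: [-179.6, -0.6, -58.0]
ft_force: [0.2, -0.3, 0.3]
finger_gap: 63.8
t 39.63 pos [511.1 -35.  199.9] rot [-179.6   -0.6  -58. ] F [ 0.15 -0.32  0.29] gap 63.8
{'now': array([-12.14,  -7.44,   0.74]), 'final': array([-14.01,  -2.55,   0.74]), 'turn': np.float64(4.63)}
```

```bash
python3 -m pendant '[[[-1,-0.55,0,0.95],[-1,-0.45,0,0.95],[-1,-0.35,0,0.95],[-1,-0.25,0.1,0.95],[-1,-0.15,0.1,0.7],[-1,-0.1,0.1,0],[-1,-0.1,0.1,0],[-1,-0.1,0,0],[-1,-0.1,0,0],[-0.9,-0.1,0,0]]]'
python3 -c "
from h import *
go(508.6,249.8,185,-79.2)
crop('top',330,150,470,290,4,'t16.png')"
```

```text
time: 40.47
tool_pos: [491.0, 187.1, 197.4]
tcp_rot: [-179.0, -0.3, -79.5]
ft_force: [0.4, 0.7, -0.8]
finger_gap: 64.3
t 40.47 pos [491.  187.1 197.4] rot [-179.    -0.3  -79.5] F [ 0.42  0.67 -0.79] gap 64.3
{'now': array([-2.93, -1.44,  0.62]), 'final': array([-2.92, -1.45,  0.62]), 'turn': np.float64(-0.07)}
```

View pics/t16.png

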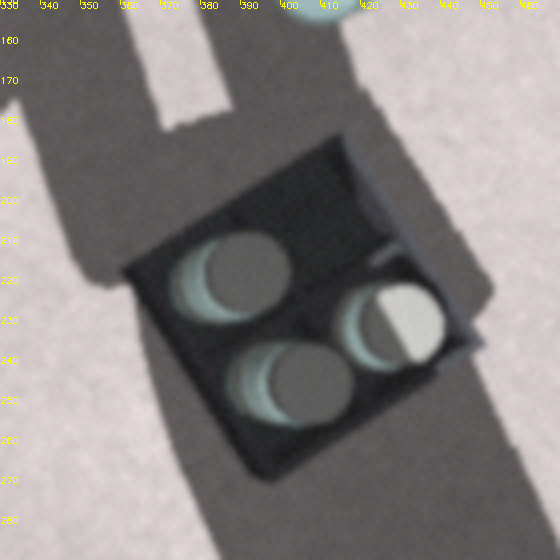

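```bash
python3 -m pendant '[[[-0.5,-0.25,0,0],[-0.6,-0.3,0,0],[-0.5,-0.25,0,0],[-0.4,-0.2,0,0],[-0.3,-0.15,0.1,0],[-0.15,-0.1,0.1,0],[-0.05,0,0.2,0],[0,0,0.2,0],[0,0,0.1,0],[0,0,0,0]]]'
python3 -c "
from h import *
go(508.6,249.8,102,-79.2)"
```

```text
time: 41.35
tool_pos: [505.6, 250.2, 183.7]
tcp_rot: [-179.0, -0.2, -79.3]
ft_force: [0.1, -0.4, 0.8]
finger_gap: 64.2
t 41.35 pos [505.6 250.2 183.7] rot [-179.    -0.2  -79.3] F [ 0.05 -0.39  0.76] gap 64.2
{'now': array([ 0.05, -0.14,  4.08]), 'final': array([ 0.05, -0.14,  4.08]), 'turn': np.float64(-0.02)}
```

```bash
python3 -m pendant '[[[0.02,-0.06,0.3,0],[0.02,-0.05,0.5,0],[0,-0.02,0.55,0],[0,0,0.55,0],[0,0,0.55,0],[0,0,0.5,0],[0,0,0.4,0],[0,0,0.2,0],[0,0,0,0],[0,0,0,0]]]'
python3 -c "
from h import *
go(508.6,249.8,102,-79.2)"
```

```text
time: 42.18
tool_pos: [508.0, 247.4, 102.0]
tcp_rot: [-179.3, -0.3, -79.4]
ft_force: [-0.3, -0.4, 0.8]
finger_gap: 64.2
t 42.18 pos [508.  247.4 102. ] rot [-179.3   -0.3  -79.4] F [-0.28 -0.39  0.79] gap 64.2
{'now': array([-0.11, -0.05, -0.  ]), 'final': array([-0.11, -0.05, -0.  ]), 'turn': np.float64(-0.05)}
```

```bash
python3 -m pendant '[[[-0.07,-0.03,0,0],[-0.03,-0.02,0,0],[0,0,0,0],[0,0,0,0],[0,0,0,0],[0,0,0,0],[0,0,0,0],[0,0,0,0],[0,0,0,0],[0,0,0,0]]]' -1 30
python3 -c "
from h import *
go(508.6,249.8,102,-79.2)
crop('side',270,200,400,375,3,'s17.png')"
```

```text
time: 43.02
tool_pos: [509.6, 250.3, 103.8]
tcp_rot: [-179.1, -0.2, -79.4]
ft_force: [0.3, -0.3, -2.3]
finger_gap: 36.2
t 43.02 pos [509.6 250.3 103.8] rot [-179.1   -0.2  -79.4] F [ 0.29 -0.25 -2.32] gap 36.2
{'now': array([0.02, 0.05, 0.09]), 'final': array([0.02, 0.05, 0.09]), 'turn': np.float64(-0.04)}
```

View pics/s17.png

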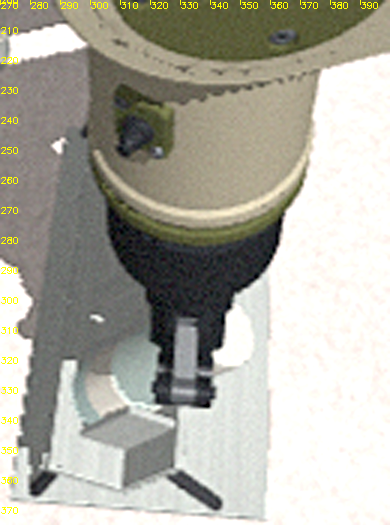

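Gripped. Lift along the axis.

```bash
python3 -m pendant '[[[0,0.1,-0.15,0],[0,0.2,-0.28,0],[0,0.2,-0.28,0],[0,0.22,-0.32,0],[0,0.22,-0.32,0],[0,0.22,-0.32,0],[0,0.22,-0.32,0],[0,0.22,-0.32,0],[0,0.2,-0.3,0],[0.3,0.1,-0.1,0]]]'
python3 - <<'E'
from h import *
go(411.5,-219,150,-57.6)
E
```

```text
time: 43.9
tool_pos: [468.5, 237.4, 164.3]
tcp_rot: [-179.0, -0.2, -79.4]
ft_force: [-0.1, 0.5, -2.2]
finger_gap: 36.5
t 43.9 pos [468.5 237.4 164.3] rot [-179.    -0.2  -79.4] F [-0.08  0.46 -2.17] gap 36.5
{'now': array([21.9 ,  7.02,  0.72]), 'final': array([17.74, 14.63,  0.72]), 'turn': np.float64(-4.75)}
```

```bash
python3 -m pendant '[[[0.7,0.22,-0.1,0],[1,0.33,-0.2,0],[1,0.33,-0.2,0],[1,0.33,-0.2,0],[1,0.33,-0.2,0],[1,0.33,-0.2,0],[1,0.33,-0.2,0],[1,0.33,-0.2,0],[1,0.33,-0.2,0],[1,0.33,-0.2,0]]]'
python3 - <<'E'
from h import *
go(440,-265,190,-57.6)
E
```

```text
time: 44.73
tool_pos: [437.2, 26.0, 204.4]
tcp_rot: [-179.0, -0.2, -79.0]
ft_force: [0.1, 0.7, -1.7]
finger_gap: 36.4
t 44.73 pos [437.2  26.  204.4] rot [-179.    -0.2  -79. ] F [ 0.1   0.7  -1.69] gap 36.4
{'now': array([14.31,  2.64,  0.72]), 'final': array([12.36,  7.68,  0.72]), 'turn': np.float64(-4.66)}
```

```bash
python3 -m pendant '[[[1,0.28,0,0],[1,0.28,0,0],[1,0.28,0,0],[1,0.28,0,0],[1,0.28,0,0],[1,0.28,0,0],[0.95,0.3,0,-0.9],[0.95,0.35,0,-0.9],[0.9,0.4,0,-0.9],[0.9,0.45,0,-0.9]]]'
python3 - <<'E'
from h import *
go(444.7,-273.4,150,-57.6)
E
```

```text
time: 45.57
tool_pos: [415.0, -191.5, 207.1]
tcp_rot: [-179.0, -0.8, -62.0]
ft_force: [0.5, -0.4, -1.9]
finger_gap: 36.5
t 45.57 pos [ 415.  -191.5  207.1] rot [-179.    -0.8  -62. ] F [ 0.53 -0.36 -1.86] gap 36.5
{'now': array([4.32, 0.61, 2.86]), 'final': array([4.26, 0.94, 2.86]), 'turn': np.float64(-0.97)}
```

```bash
python3 -m pendant '[[[0.7,0.15,0.1,-0.6],[0.65,0.15,0.3,0],[0.6,0.15,0.4,0],[0.55,0.12,0.5,0],[0.5,0.1,0.5,0],[0.4,0.05,0.5,0],[0.2,0,0.5,0],[0.1,0,0.4,0],[0,0,0.3,0],[0,0,0.2,0]]]'
python3 - <<'E'
from h import *
go(444.7,-273.4,88,-57.6)
E
```

```text
time: 46.4
tool_pos: [438.4, -273.8, 132.6]
tcp_rot: [-179.1, -1.1, -59.2]
ft_force: [-0.4, 0.4, -1.8]
finger_gap: 36.5
t 46.4 pos [ 438.4 -273.8  132.6] rot [-179.1   -1.1  -59.2] F [-0.4   0.35 -1.78] gap 36.5
{'now': array([ 0.14, -0.28,  2.23]), 'final': array([ 0.15, -0.28,  2.23]), 'turn': np.float64(-0.35)}
```

```bash
python3 -m pendant '[[[0.06,0,0.2,-0.3],[0.05,0,0.35,0],[0,0,0.4,0],[0,0,0.4,0],[0,0,0.3,0],[0,0,0.2,0],[0,0,0.1,0],[0,-0.1,0,0],[0,-0.15,0,0],[0,-0.2,0,0]]]'
python3 - <<'E'
from h import *
go(495.1,-241.4,88,-57.6)
E
```

```text
time: 47.23
tool_pos: [447.9, -269.4, 89.2]
tcp_rot: [-179.2, -1.0, -57.6]
ft_force: [0.2, -0.4, -2.0]
finger_gap: 36.7
t 47.23 pos [ 447.9 -269.4   89.2] rot [-179.2   -1.   -57.6] F [ 0.22 -0.4  -2.03] gap 36.7
{'now': array([ 0.08, -2.75,  0.06]), 'final': array([ 0.08, -2.75,  0.06]), 'turn': np.float64(-0.0)}
```

```bash
python3 -m pendant '[[[0.04,-0.24,0,0],[0.03,-0.25,0,0],[0,-0.25,0,0],[0,-0.25,0,0],[0,-0.25,0,0],[0,-0.25,0,0],[0,-0.22,0,0],[0,-0.2,0,0],[0,-0.15,0,0],[0,-0.08,0,0]]]'
python3 - <<'E'
from h import *
go(495.1,-241.4,88,-57.6)
E
```

```text
time: 48.07
tool_pos: [489.4, -246.6, 92.0]
tcp_rot: [-179.3, -1.2, -57.6]
ft_force: [-2.2, -2.7, -0.9]
finger_gap: 36.1
t 48.07 pos [ 489.4 -246.6   92. ] rot [-179.3   -1.2  -57.6] F [-2.15 -2.69 -0.95] gap 36.1
{'now': array([-0.07, -0.38,  0.2 ]), 'final': array([-0.07, -0.38,  0.2 ]), 'turn': np.float64(0.01)}
```

```bash
python3 -m pendant '[[[0,-0.08,0.04,0],[0,-0.08,0.03,0],[0,-0.07,0.02,0],[0,-0.06,0,0],[0,-0.05,0,0],[0,-0.03,0,0],[0,0,0,0],[0,0,0,0],[0,0,0,0],[0,0,0,0]]]'
python3 - <<'E'
from h import *
go(495.1,-241.4,88,-57.6)
p=sense()["tool_pos"]
m=[proj("side",p+[0,0,dz]) for dz in range(-70,60,10)]
crop("side",330,70,430,190,5,"s18.png",m)
E
```

```text
time: 48.9
tool_pos: [496.0, -242.5, 89.9]
tcp_rot: [-179.3, -1.2, -57.6]
ft_force: [-1.9, -1.9, -0.7]
finger_gap: 35.9
t 48.9 pos [ 496.  -242.5   89.9] rot [-179.3   -1.2  -57.6] F [-1.94 -1.95 -0.74] gap 35.9
{'now': array([-0.07,  0.01,  0.1 ]), 'final': array([-0.07,  0.01,  0.1 ]), 'turn': np.float64(0.0)}
```

View pics/s18.png

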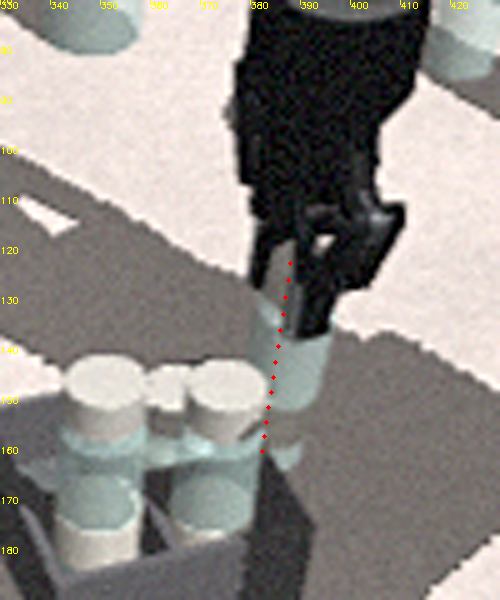

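```bash
python3 -m pendant '[[[0,0.15,0,0],[0,0.15,-0.1,0],[0,0.1,-0.3,0],[0,0,-0.5,0],[0,0,-0.55,0],[0,0,-0.55,0],[0,0,-0.55,0],[0,0,-0.45,0],[0,0,-0.2,0],[0,-0.15,0,0]]]'
python3 - <<'E'
from h import *
go(595,-178,155,-12.6)
p=sense()["tool_pos"]
m=[proj("side",p+[0,0,dz]) for dz in range(-70,60,10)]
crop("side",330,50,430,170,5,"s19.png",m)
E
```

```text
time: 49.78
tool_pos: [491.7, -244.3, 163.4]
tcp_rot: [-179.0, -1.4, -57.6]
ft_force: [0.1, 0.0, -2.1]
finger_gap: 36.2
t 49.78 pos [ 491.7 -244.3  163.4] rot [-179.    -1.4  -57.6] F [ 0.12  0.02 -2.07] gap 36.2
{'now': array([-0.03, -6.14,  0.42]), 'final': array([ 4.32, -4.36,  0.42]), 'turn': np.float64(-9.82)}
```

View pics/s19.png

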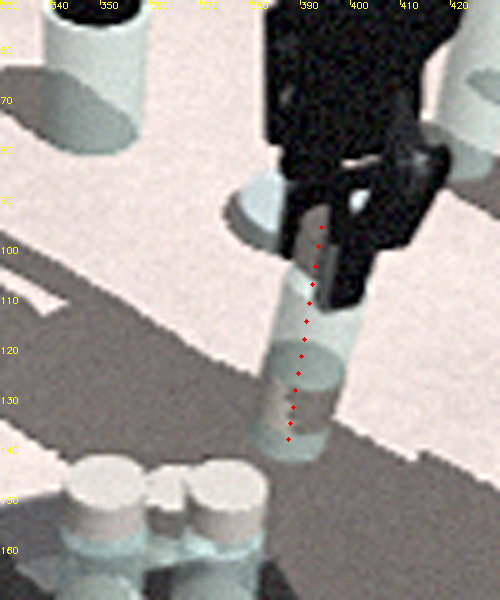

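```bash
python3 -m pendant '[[[0,-0.4,0,0],[0,-0.65,0.05,0],[0,-0.7,0.05,0],[0,-0.75,0.05,0],[0,-0.75,0.05,0],[0,-0.75,0,0],[0,-0.65,0,0],[0,-0.45,0,0],[0,-0.25,0,0],[0,0,0,0]]]'
python3 - <<'E'
from h import *
go(594.6,-178.2,155,-12.6)
E
```

```text
time: 50.67
tool_pos: [591.6, -174.5, 152.4]
tcp_rot: [-179.2, -0.8, -57.4]
ft_force: [0.4, -0.1, -2.0]
finger_gap: 35.8
t 50.67 pos [ 591.6 -174.5  152.4] rot [-179.2   -0.8  -57.4] F [ 0.41 -0.14 -1.96] gap 35.8
{'now': array([ 0.24, -0.03, -0.13]), 'final': array([ 0.19,  0.15, -0.13]), 'turn': np.float64(-9.78)}
```

```bash
python3 -m pendant '[[[0.1,0,0,-0.98],[0.08,0,0,-0.98],[0.03,0,0.05,-0.98],[0,0,0.1,-0.98],[0,0,0.1,-0.98],[0,0,0.1,-0.98],[0,0,0.1,-0.98],[0,0,0.1,-0.98],[0,0,0.05,-0.98],[0,0,0,-0.9]]]'
python3 - <<'E'
from h import *
go(594.6,-178.2,112,-12.6)
p=sense()["tool_pos"]
m=[proj("side",p+[0,0,dz]) for dz in range(-70,60,10)]+[proj("side",(593.3,-179,58))]
crop("side",290,70,390,190,5,"s20.png",m)
E
```

```text
time: 51.5
tool_pos: [591.2, -178.5, 136.1]
tcp_rot: [179.9, -0.7, -10.9]
ft_force: [-0.7, 0.4, -2.4]
finger_gap: 35.7
t 51.5 pos [ 591.2 -178.5  136.1] rot [179.9  -0.7 -10.9] F [-0.75  0.37 -2.36] gap 35.7
{'now': array([ 0.16, -0.05,  1.21]), 'final': array([ 0.16, -0.05,  1.21]), 'turn': np.float64(0.36)}
```

View pics/s20.png

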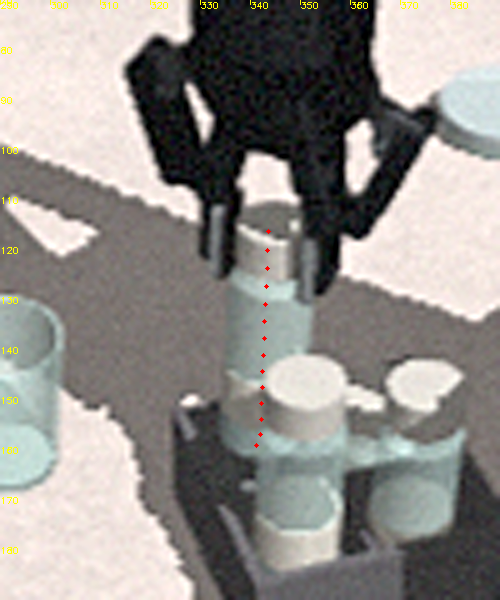

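```bash
python3 -m pendant '[[[0.06,-0.02,0.05,0],[0.05,-0.02,0.1,0],[0.02,0,0.15,0],[0,0,0.2,0],[0,0,0.2,0],[0,0,0.15,0],[0,0,0.1,0],[0,0,0.05,0],[0,0,0,0],[0,0,0,0]]]'
python3 - <<'E'
from h import *
go(594.6,-178.2,108,-10.9)
E
```

```text
time: 52.38
tool_pos: [593.1, -178.7, 112.7]
tcp_rot: [179.9, -0.6, -11.3]
ft_force: [0.9, -0.3, -3.3]
finger_gap: 36.1
t 52.38 pos [ 593.1 -178.7  112.7] rot [179.9  -0.6 -11.3] F [ 0.85 -0.34 -3.34] gap 36.1
{'now': array([ 0.07, -0.04,  0.23]), 'final': array([ 0.07, -0.04,  0.23]), 'turn': np.float64(-0.08)}
```

```bash
python3 -m pendant '[[[0,0,0.05,0],[0,0,0.05,0],[0,0,0.05,0],[0,0,0.05,0],[0,0,0.05,0],[0,0,0,0],[0,0,0,0],[0,0,0,0],[0,0,0,0],[0,0,0,0]]]'
```

```text
time: 53.22
tool_pos: [593.8, -178.9, 108.1]
tcp_rot: [179.9, -0.7, -11.3]
ft_force: [-0.1, -0.2, -1.6]
finger_gap: 36.0
```

```bash
python3 -m pendant '[[[0,0,0.04,0],[0,0,0.04,0],[0,0,0.04,0],[0,0,0.03,0],[0,0,0.03,0],[0,0,0,0],[0,0,0,0],[0,0,0,0],[0,0,0,0],[0,0,0,0]]]'
```

```text
time: 54.05
tool_pos: [593.8, -178.9, 104.1]
tcp_rot: [179.9, -0.7, -11.3]
ft_force: [-0.2, -1.3, -2.4]
finger_gap: 36.0
```

```bash
python3 -m pendant '[[[0,0,0.04,0],[0,0,0.04,0],[0,0,0.04,0],[0,0,0.03,0],[0,0,0.03,0],[0,0,0,0],[0,0,0,0],[0,0,0,0],[0,0,0,0],[0,0,0,0]]]'
```

```text
time: 54.88
tool_pos: [593.8, -178.9, 100.1]
tcp_rot: [179.9, -0.7, -11.3]
ft_force: [0.3, 0.0, -1.8]
finger_gap: 36.1
```

```bash
python3 -m pendant '[[[0,0,0.04,0],[0,0,0.04,0],[0,0,0.04,0],[0,0,0.03,0],[0,0,0.03,0],[0,0,0,0],[0,0,0,0],[0,0,0,0],[0,0,0,0],[0,0,0,0]]]'
```

```text
time: 55.72
tool_pos: [593.9, -178.9, 96.1]
tcp_rot: [179.9, -0.7, -11.3]
ft_force: [-0.4, -0.2, -3.1]
finger_gap: 36.0
```

```bash
python3 -m pendant '[[[0,0,0.04,0],[0,0,0.04,0],[0,0,0.04,0],[0,0,0.03,0],[0,0,0.03,0],[0,0,0,0],[0,0,0,0],[0,0,0,0],[0,0,0,0],[0,0,0,0]]]'
```

```text
time: 56.55
tool_pos: [594.2, -179.1, 92.7]
tcp_rot: [179.9, -0.7, -11.3]
ft_force: [-0.6, -0.0, -1.8]
finger_gap: 36.0
```

```bash
python3 -m pendant '[[[0,0,0.04,0],[0,0,0.04,0],[0,0,0.03,0],[0,0,0.02,0],[0,0,0,0],[0,0,0,0],[0,0,0,0],[0,0,0,0],[0,0,0,0],[0,0,0,0]]]'
```

```text
time: 57.38
tool_pos: [594.4, -179.1, 91.3]
tcp_rot: [179.9, -0.8, -11.3]
ft_force: [-0.4, -0.2, 1.5]
finger_gap: 35.9
```

```bash
python3 -m pendant '[[[0,0,0,0],[0,0,0,0],[0,0,0,0],[0,0,0,0],[0,0,0,0],[0,0,-0.05,0],[0,0,-0.1,0],[0,0,-0.3,0],[0,0,-0.4,0],[0,0,-0.5,0]]]' 0.3
```

```text
time: 58.22
tool_pos: [593.2, -178.7, 117.5]
tcp_rot: [179.9, -0.6, -11.3]
ft_force: [-0.1, 0.6, 0.3]
finger_gap: 56.0
```

```bash
python3 -m pendant '[[[0,0,-0.7,0],[0,0,-0.9,0],[0,0,-0.9,0],[0,0,-0.9,0],[0,0,-0.6,0],[0,0.5,-0.2,0],[0,0.9,0,0],[0,1,0,0],[0,1,0,0],[0,1,0,0]]]'
```

```text
time: 59.05
tool_pos: [577.9, -266.8, 218.2]
tcp_rot: [179.8, -1.3, -10.9]
ft_force: [0.2, -0.3, 0.2]
finger_gap: 55.0
```

```bash
python3 -m pendant '[[[0,1,0,0],[0,1,0,0],[0,1,0,0],[0,1,0,0],[0,1,0,0],[0,1,0,0],[0,0.7,0,0],[0,0.3,0,0],[0,0,0,0],[0,0,0,0]]]'
python3 - <<'E'
from h import *
crop("side",290,100,400,210,5,"s21.png")
crop("top",330,150,470,290,4,"t21.png")
cv2.imwrite("pics/full21.png",snapshot("side")[:,:,::-1])
E
```

```text
time: 59.88
tool_pos: [543.2, -420.5, 215.9]
tcp_rot: [179.7, -1.1, -11.2]
ft_force: [0.3, -0.6, -0.6]
finger_gap: 55.5
```

View pics/s21.png

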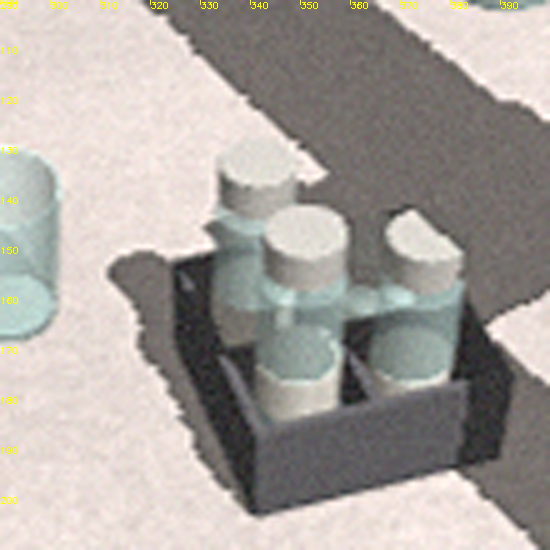

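View pics/t21.png

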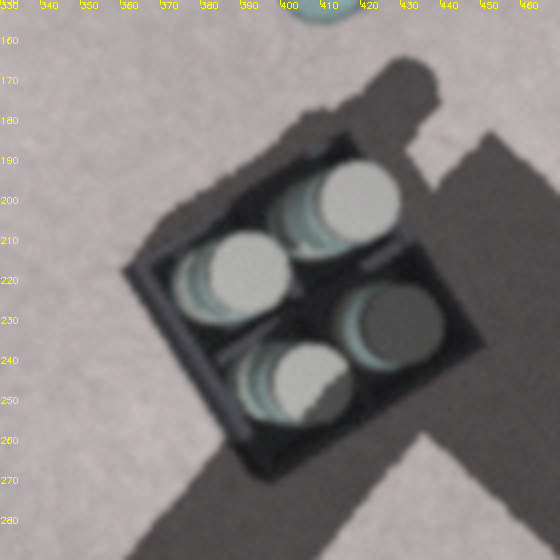

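View pics/full21.png

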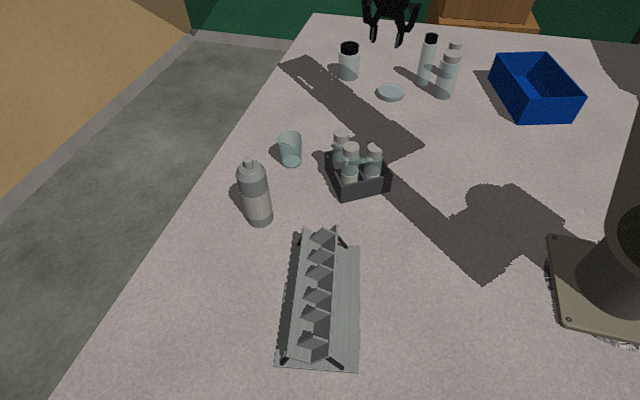

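```bash
python3 - <<'E'
from h import *
for n,t,s,c in (("cell0",(392.1,217.9),(351.0,146.6),(560,-126.7)),("cell1",(407.6,245.4),(374.2,147.2),(507.7,-160)),("cell2",(419.6,199.6),(341.2,131.6),(593.3,-179))):
    p,d=tri(("top",*t),("side",*s));print(n,p.round(1),round(d,1),"minus cell",(p[:2]-c).round(1))
s=sense();print(s["time"],s["qd"].round(2))
hand_in()
E
```

```text
cell0 [ 560.1 -124.8  148.3] 0.1 minus cell [0.1 1.9]
cell1 [ 511.8 -155.9  131. ] 1.4 minus cell [4.1 4.1]
cell2 [ 594.1 -176.5  143.5] 0.3 minus cell [0.8 2.5]
60.0333 [ 0.34 -0.17  0.    0.06 -0.11 -0.07]
the job is handed in; nothing more can be done
```

All three bottles now stand in cells of their own: bottle0 in cell0, bottle1 in cell1 and bottle2 in cell2. I handed the job in at 60.0 s.

- **How it went:** The tool can't tilt, so I gripped each bottle by its cap and lifted it along its axis. I then swung it upright in the grip by pressing its base gently (about 3 N) against the crate's outer wall. I lowered each one in 3–5 mm steps until the force showed the padding carrying its weight (a change of about 2.6–3.7 N), then opened the gripper.
- **Last checks that passed:**
  - In the final pictures the three bottles stand in separate cells, and the jar is still in its cell. The spray can and beaker appear where they were, by eye only.
  - Measured from two views, the cap tops are 1.9, 5.8 and 2.6 mm sideways from the centres of cell0, cell1 and cell2. They are 148, 131 and 144 mm high.
  - The gripper was about 240 mm clear of the bottles when I handed in.
- **What was less certain:**
  - Bottle0 went in about 3 degrees off vertical by eye and stood up when released.
  - The 5.8 mm offset in cell1 is within the cell's 8 mm of play but larger than the others. It comes from a cap half in shadow.
  - I judged how upright the bottles stand by eye and by cap position; I did not measure the tilt itself.

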